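Stack the sawn wax tubes on the stock board

TASK

Put the wax tubes away on the stock board as a pyramid, lying parallel to its upright cheek: first lay four along the middle of the board in a closed bottom row starting against the cheek, tube touching tube with their ends level, then slide the steel bench block along the middle of the board squarely up against the open end of the row so that no gap is left, with nothing on top of the row yet. Only then saddle all the remaining tubes into the gaps on top, building the pyramid up. Leave everything at rest with the block still tight against the row, and do not disturb the file, the brush or the oval tray.

Things in the scene. Friction and masses are not known exactly. Their poses are not given: they have to be found in the camera images.
- board: fixed light-wood stock board, flat, 130 mm (its x) by 310 mm (its y) by 14 mm thick, with an upright wooden cheek 18 mm thick and 30 mm high (above the board's top) across its whole -y end. Origin: centre of its underside, on the bench. Tubes lie on it with their length along its x; the row runs along its y.
- cheek_foot (a point): point on the board's top (14 mm above the bench) at the foot of the cheek's inner face, midway across; axes as the board's, +y from the cheek along the row to the board's open end (292 mm away). A tube against the cheek has its centre at y = z = 18 mm; four touching tubes end at y = 144 mm; the pyramid's middle line is x = 0; each higher layer is 31 mm up and 18 mm along.
- place1 (a point): centre of a tube lying in place 1 of the bottom row (1 is against the cheek), 18 mm along +y from cheek_foot and 18 mm above the board's top.
- place2 (a point): centre of a tube lying in place 2 of the bottom row (1 is against the cheek), 54 mm along +y from cheek_foot and 18 mm above the board's top.
- place3 (a point): centre of a tube lying in place 3 of the bottom row (1 is against the cheek), 90 mm along +y from cheek_foot and 18 mm above the board's top.
- place4 (a point): centre of a tube lying in place 4 of the bottom row (1 is against the cheek), 126 mm along +y from cheek_foot and 18 mm above the board's top.
- tube1: short length sawn from a dark green ring-wax tube, one of nine alike of which seven to nine are present: a plain cylinder 36 mm in diameter and 62 mm long, 58 g, with a narrow hole showing in each flat end. It starts lying on its side on the leather mat and can roll. Origin: the centre of the cylinder; its x axis runs along the cylinder's length. Best taken from above by its two flat ends.
- tube2: another such wax tube (as tube1), or absent
- tube3: another such wax tube (as tube1), or absent
- tube4: another such wax tube (as tube1), or absent
- tube5: another such wax tube (as tube1), or absent
- tube6: another such wax tube (as tube1), or absent
- tube7: another such wax tube (as tube1), or absent
- tube8: another such wax tube (as tube1), or absent
- tube9: another such wax tube (as tube1), or absent
- block: loose polished steel bench block, 60 by 60 mm square and 25 mm high, about 0.7 kg, lying flat on the board towards its open end. Origin: centre of its underside; axes along its edges.
- mat: fixed brown leather mat, 270 (its x) by 330 mm, 3 mm thick, on which the tubes lie at the start. Origin: centre of its underside, on the bench.
- file: bystander: file 310 mm long with a round wooden handle, 28 mm high, lying on the bench. Leave it alone.
- brush: bystander: small bench brush lying at the side of the work. Leave it alone.
- tray: bystander: low oval wooden tray, 240 by 130 mm and 36 mm high, holding wax offcuts. Leave it alone.
Mind the look-alikes: they are no part of the job. What is shaped like the tube6 but pink or purple is not meant.

How it is judged:
On the way, in this order (a step that is already met when the one before it is completed fails the run):
1. four tubes lie in a closed row from the cheek, none on top of them, and the block is tight and square against the row's open end (distance between any of tube1, tube2, tube3, tube4, tube5, tube6, tube7, tube8, tube9 and place1 below 0.01 m and distance between any of tube1, tube2, tube3, tube4, tube5, tube6, tube7, tube8, tube9 and place2 below 0.01 m and distance between any of tube1, tube2, tube3, tube4, tube5, tube6, tube7, tube8, tube9 and place3 below 0.01 m and distance between any of tube1, tube2, tube3, tube4, tube5, tube6, tube7, tube8, tube9 and place4 below 0.01 m and y of block in the frame of cheek_foot between 0.17 and 0.178 m and x of block in the frame of cheek_foot between -0.025 and 0.025 m and angle between the x axis of block and the x axis of board, either way round below 0.06 rad and angle between block's own z axis and vertical below 0.05 rad and z of each of tube1, tube2, tube3, tube4, tube5, tube6, tube7, tube8, tube9 in the frame of cheek_foot below 0.03 m), for 0.2 s.
2. every remaining tube is saddled in a gap on top of the row (x of tube1 in the frame of cheek_foot between -0.01 and 0.01 m and x of tube2 in the frame of cheek_foot between -0.01 and 0.01 m and x of tube3 in the frame of cheek_foot between -0.01 and 0.01 m and x of tube4 in the frame of cheek_foot between -0.01 and 0.01 m and x of tube5 in the frame of cheek_foot between -0.01 and 0.01 m and x of tube6 in the frame of cheek_foot between -0.01 and 0.01 m and x of tube7 in the frame of cheek_foot between -0.01 and 0.01 m and x of tube8 in the frame of cheek_foot between -0.01 and 0.01 m and x of tube9 in the frame of cheek_foot between -0.01 and 0.01 m and y of tube1 in the frame of cheek_foot between 0.012 and 0.132 m and y of tube2 in the frame of cheek_foot between 0.012 and 0.132 m and y of tube3 in the frame of cheek_foot between 0.012 and 0.132 m and y of tube4 in the frame of cheek_foot between 0.012 and 0.132 m and y of tube5 in the frame of cheek_foot between 0.012 and 0.132 m and y of tube6 in the frame of cheek_foot between 0.012 and 0.132 m and y of tube7 in the frame of cheek_foot between 0.012 and 0.132 m and y of tube8 in the frame of cheek_foot between 0.012 and 0.132 m and y of tube9 in the frame of cheek_foot between 0.012 and 0.132 m and angle between the x axis of each of tube1, tube2, tube3, tube4, tube5, tube6, tube7, tube8, tube9 and the x axis of board, either way round below 0.12 rad and linear speed of each of tube1, tube2, tube3, tube4, tube5, tube6, tube7, tube8, tube9 below 0.02 m/s), for 0.3 s.
At the end, for the whole second after the job is handed in: Four tubes within 10 mm of the four places of the row, all the others at rest in gaps on top, every tube within 10 mm of the middle line endwise and 0.12 rad of square; block flat, within 4 mm of the closed row's end, 25 mm of the middle line, square within 0.06 rad; all at rest (all of step 2 and distance between any of tube1, tube2, tube3, tube4, tube5, tube6, tube7, tube8, tube9 and place1 below 0.01 m and distance between any of tube1, tube2, tube3, tube4, tube5, tube6, tube7, tube8, tube9 and place2 below 0.01 m and distance between any of tube1, tube2, tube3, tube4, tube5, tube6, tube7, tube8, tube9 and place3 below 0.01 m and distance between any of tube1, tube2, tube3, tube4, tube5, tube6, tube7, tube8, tube9 and place4 below 0.01 m and y of block in the frame of cheek_foot between 0.17 and 0.178 m and x of block in the frame of cheek_foot between -0.025 and 0.025 m and angle between the x axis of block and the x axis of board, either way round below 0.06 rad and angle between block's own z axis and vertical below 0.05 rad and linear speed of block below 0.02 m/s); the robot touches nothing.
It fails at once if the file is disturbed (moved more than 40 mm) (distance of file from where it was at the start of the episode above 0.04 m).
It fails at once if the brush is disturbed (moved more than 40 mm) (distance of brush from where it was at the start of the episode above 0.04 m).
It fails at once if the tray is disturbed (moved more than 40 mm) (distance of tray from where it was at the start of the episode above 0.04 m).
Of tube1, tube2, tube3, tube4, tube5, tube6, tube7, tube8, tube9 only 7 to 9 are there at a start; the rules pass over those that are not, and their reading is None.
At some moment in a run one of block may be knocked a few centimetres aside while the robot is not near it.
Once in a run the grip may slacken for a moment while it holds something.
It also fails if it takes over 210 s, if anything falls off the work surface, if the arm or the gripper's body presses on something with over 40 N, if the wrist force passes 120 N, or if a joint passes its speed limit or range.

ROBOT

A 6-joint arm with a two-finger parallel gripper is mounted at the origin on the work surface. World frame = base frame: x ahead of the robot, y to its left, z up, the work surface at z = 0. Lengths are in m, angles in rad, forces in N, time in s.
With the tool pointing down it reaches from about 0.3 to 0.775 m from the base axis. Payload 14.6 kg.
Tool frame: the origin (TCP) lies on the front face of the gripper's body, between the roots of the fingers; the fingertips stand 97 mm ahead of it and the grasp point (between the pads) lies 78 mm ahead of it; z points along the fingers, y is the line along which they close (so a half turn about z gives the same grasp; the last joint's range is limited). The gripper opens to 94 mm and grips with 3 to 60 N. Pads are 16 mm wide; open, the fingers measure 119 mm over their backs; the gripper's body (75 mm by 177 mm) begins 78 mm behind the grasp point.
Start: joints at [1.239, 0.3, 1.521, -0, 1.321, -0.067], TCP at [0.144, 0.531, 0.303] pointing down, gripper open.
Joint ranges: [-3.03, 3.03], [-0.79, 2.21], [0.23, 2.52], [-1.04, 4.18], [0, 3.07], [-2.55, 2.55]. Speed limits (rad/s): [2.22, 2.22, 2.57, 3.14, 3.14, 3.14].

INTERFACE

Orientations are given as a unit quaternion [w, x, y, z].
In Python, from plant import robot, cams, workorder, spotter gives the robot as it stands.
- The arm moves only by the tool jog_arm, never from a script. Its argument "commands" is one flat list of numbers, 7 for each row, row after row: the opening, from 0 (shut) to 1 (fully open), then the shift along the tool's x, y, z in m, then the turn, a rotation vector about the tool's x, y, z in rad. A call has 1 to 8 rows; each row is the pose to reach, as a shift and turn from the pose commanded when the call began, along the tool's axes at that moment; what a row does not reach only later rows make up. A row lasts 1/8 s, in which the tool goes at most 62.5 mm and 10.7 degrees, less where a joint would pass 70% of its speed; a pose out of reach is approached as far as the arm can. A call with a gripper value outside its range is refused whole. The fingers move at their own pace and stop on an object; the grip force is fixed at half the most. Time passes only in rows, so rows that repeat a pose let the fingers close. It gives the time, the measured TCP pose, the force, the opening and the grip force at its end, in the units of the state.
- robot.get_obs(): the state, without advancing time (a new reading comes with each control period).
- cams.read_camera(name): name is "side" or "top" or "wrist"; returns the picture (400x640x3 uint8, red, green, blue); there is no depth.
- cams.camera_info(name): a dict with "camera_matrix" (3x3 intrinsics, pixels), "distortion" ([k1, k2, p1, p2, k3] as OpenCV has them; the pictures are not rectified), "R" (3x3) and "t" (3): a world point X has camera coordinates R X + t; the wrist camera has in their place "mount" (4x4, takes a point from camera to tool coordinates, whose origin is the TCP and whose axes are the flange's). Camera axes: x right, y down, z forward; pixel columns grow to the right and rows downward; lengths in m; the calibration is good to about 2 mm. A picture is of the moment at which its call begins: read the wrist's pose just before it. camera_info takes no time and is no camera call.
- workorder.job_done(): hands the job in; it is judged then, once.
Trained networks look in the newest picture that a camera, given by its name, has taken for a name from the list of things; names that differ only in an ending like _2 or _b are one class to them, and where a whole thing is asked for, a point or a joint stands for the part that bears it (a point fixed in the world has none). Each returns a list of dicts, best first, with "confidence" (0 to 1); they miss things now and then, are a little off and sometimes report something else, mostly with a low value. They report only what shows in the picture. A call takes as long as a camera call. They do not tell look-alikes from the thing itself.
- spotter.cut_out(camera, name): "region" (400x640 bool, what is visible of it) and "box" ([centre column, centre row, width, height] in pixels, round what is visible of it).
The state is a dict: "clock": time; "qpos": joint angles; "qd": joint speeds; "joint_torque": joint torques, N m; "ee_pos": TCP position; "tool_rot": TCP orientation; "contact_force": force on the tool from outside, world axes, zero at the start; "ft_torque": the same for the moment, N m; "grip_width": finger opening in m; "grip_force": force on a finger pad.
Only numpy, scipy, OpenCV 4.12 (cv2) and the standard library are available. Lean on these libraries where they do the work, as an engineer would, in place of code of your own. Each camera call takes 0.05 s, during which the arm holds its last target. There are 200 camera calls.

## Working session

There is one attempt and no reset: what is moved stays moved. The work goes in short steps, Python scripts to look and compute and a tool call to move; the robot and the scene stay as the last step left them, time stands still between calls to the robot, and variables do not carry over. Pictures are saved under pics/ and viewed, at most 14 in all, crops included, and the job is handed in when it is done.

Besides the shell and the picture viewer there is one more tool, called after "Call:" as name(argument=value, ...), one argument or row to a line, values as JSON. jog_arm: Moves the arm, as the interface text tells. Its arguments: {"type":"object","properties":{"commands":{"type":"array"}},"required":["commands"]}

```bash
ls; mkdir -p pics; cat > h.py <<'E'
import numpy as np, cv2
from plant import robot, cams, workorder, spotter
def snap(n,f):
    im=cams.read_camera(n); cv2.imwrite('pics/'+f,im[:,:,::-1]); return im
E
python3 - <<'E'
from h import *
for n in ['top','side']:
    snap(n,n+'0.png'); i=cams.camera_info(n); print(n,{k:np.round(v,4).tolist() for k,v in i.items()})
i=cams.camera_info('wrist');print({k:np.round(v,4).tolist() for k,v in i.items()})
o=robot.get_obs();print(o)
E
```

```text
pics
top {'camera_matrix': [[427.3811, 0.0, 318.568], [0.0, 427.3811, 204.7551], [0.0, 0.0, 1.0]], 'distortion': [-0.0379, 0.0, 0.0, 0.0, 0.0], 'R': [[-0.0153, -0.9998, -0.0147], [-0.9814, 0.0178, -0.1911], [0.1913, 0.0115, -0.9815]], 't': [0.0243, 0.5304, 1.2111]}
side {'camera_matrix': [[380.1709, 0.0, 320.1844], [0.0, 380.1709, 202.2641], [0.0, 0.0, 1.0]], 'distortion': [-0.042, 0.0, 0.0, 0.0, 0.0], 'R': [[-0.9905, -0.1362, 0.0181], [-0.1137, 0.7381, -0.665], [0.0773, -0.6608, -0.7466]], 't': [0.5271, 0.0898, 1.1826]}
{'camera_matrix': [[333.9399, 0.0, 316.7728], [0.0, 333.9399, 191.4572], [0.0, 0.0, 1.0]], 'distortion': [-0.0705, 0.0, 0.0, 0.0, 0.0], 'mount': [[0.0004, -0.9689, -0.2475, 0.0719], [1.0, 0.0003, 0.0006, -0.0009], [-0.0005, -0.2475, 0.9689, -0.0818], [0.0, 0.0, 0.0, 1.0]]}
{'clock': 0.1, 'qpos': array([ 1.23939741e+00,  3.00394669e-01,  1.52150188e+00,  1.59054277e-05,
        1.32067915e+00, -6.66170190e-02]), 'qd': array([-0.00144216, -0.00161569, -0.00235799, -0.00115378,  0.00026931,
        0.00033116]), 'joint_torque': array([ 1.03006954e-03, -5.32632172e+01, -3.53290057e+01,  7.09584542e-02,
        2.35468056e-02, -4.41026407e-05]), 'ee_pos': array([0.14390204, 0.53070896, 0.30216171]), 'tool_rot': array([-1.04724109e-04,  1.32006485e-01,  9.91248731e-01, -4.80295175e-04]), 'contact_force': array([-0.2240897 ,  0.43092116,  0.16972786]), 'ft_torque': array([-0.00755696, -0.01040026,  0.05408868]), 'grip_force': 0.0, 'grip_width': 0.09387699470645006}
```

View pics/top0.png

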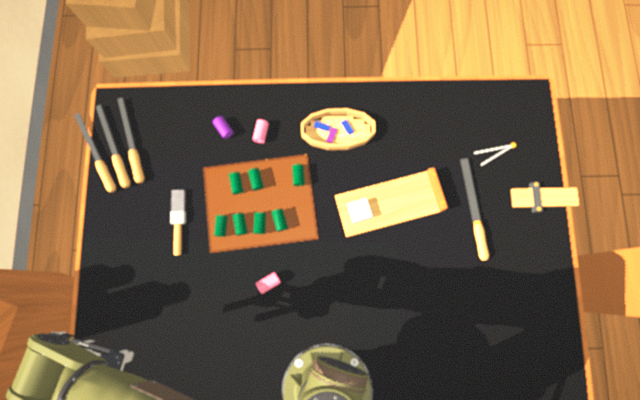

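View pics/side0.png

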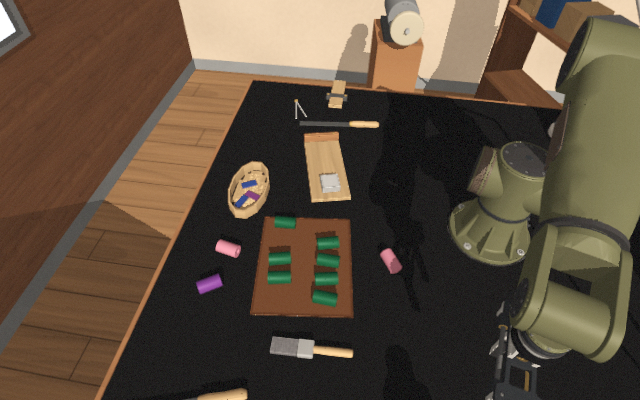

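```bash
cat >> h.py <<'E'
from scipy.spatial.transform import Rotation as Ro
def cam(n,o=None):
    i=cams.camera_info(n); K=np.array(i['camera_matrix']);D=np.array(i['distortion'])
    if n=='wrist':
        q=np.array(o['tool_rot']);T=np.eye(4);T[:3,:3]=Ro.from_quat(q[[1,2,3,0]]).as_matrix();T[:3,3]=o['ee_pos']
        M=np.linalg.inv(T@np.array(i['mount']));return K,D,M[:3,:3],M[:3,3]
    return K,D,np.array(i['R']),np.array(i['t'])
def rays(c,px):
    K,D,R,t=c; u=cv2.undistortPoints(np.array(px,float).reshape(-1,1,2),K,D)[:,0]
    return -R.T@t,np.c_[u,np.ones(len(u))]@R
def onz(c,px,z):
    o,d=rays(c,px); return o+d*((z-o[2])/d[:,2])[:,None]
def proj(c,X):
    K,D,R,t=c; return cv2.projectPoints(np.array(X,float).reshape(-1,1,3),cv2.Rodrigues(R)[0],t,K,D)[0][:,0]
def tri(c1,p1,c2,p2):
    (a,d),(b,e)=rays(c1,[p1]),rays(c2,[p2]);d,e=d[0],e[0]
    s=np.linalg.lstsq(np.c_[d,-e],b-a,rcond=None)[0];P,Q=a+s[0]*d,b+s[1]*e
    return (P+Q)/2,np.linalg.norm(P-Q)
def green(im,amin=40):
    h=cv2.cvtColor(im,cv2.COLOR_RGB2HSV);m=((h[...,0]>50)&(h[...,0]<95)&(h[...,1]>120)&(h[...,2]>30)).astype(np.uint8)
    n,l,s,c=cv2.connectedComponentsWithStats(m)
    out=[]
    for k in range(1,n):
        if s[k,4]>=amin:
            ys,xs=np.where(l==k);out.append((c[k],s[k,4],np.c_[xs,ys].astype(np.float32)))
    return out
E
python3 - <<'E'
from h import *
a=cv2.imread('pics/top0.png')[:,:,::-1];b=cv2.imread('pics/side0.png')[:,:,::-1]
ct,cs=cam('top'),cam('side');ga,gb=green(a),green(b)
print(len(ga),len(gb))
for p,n,pts in ga:
    X=min((tri(ct,p,cs,q)+(q,m) for q,m,_ in gb),key=lambda r:r[1])
    # axis direction by PCA on plane z=.021
    W=onz(ct,pts,.021)[:,:2];v=np.linalg.svd(W-W.mean(0),full_matrices=False)[2][0]
    print(np.round(p,1),n,'tri',np.round(X[0],4),'err',round(X[1],4),'top@.021',np.round(onz(ct,[p],.021)[0][:2],4),'ang',round(float(np.degrees(np.arctan2(v[1],v[0]))%180),1))
print('board approx',np.round(onz(ct,[(335,192),(432,168),(446,212),(345,236)],.014),3).tolist())
print('others',np.round(onz(ct,[(360,209),(268,283),(177,222),(475,160),(480,258)],.02),3).tolist())
E
```

```text
7 7
[297.8 174.6] 195 tri [0.6315 0.078  0.0247] err 0.0007 top@.021 [0.6322 0.0782] ang 4.4
[255.  178.7] 203 tri [0.6201 0.2093 0.0246] err 0.0011 top@.021 [0.6216 0.2098] ang 15.4
[235.5 182.6] 194 tri [0.6092 0.2691 0.0247] err 0.0005 top@.021 [0.6104 0.2699] ang 12.5
[278.8 219.6] 207 tri [0.4925 0.1358 0.0248] err 0.0007 top@.021 [0.4934 0.1361] ang 17.0
[258.9 222.7] 207 tri [0.4844 0.1957 0.0247] err 0.0 top@.021 [0.485  0.1962] ang 178.6
[239.1 223.5] 213 tri [0.4815 0.2551 0.0262] err 0.002 top@.021 [0.4833 0.2561] ang 12.5
[220.1 225.5] 195 tri [0.4781 0.3127 0.0242] err 0.0003 top@.021 [0.4784 0.3135] ang 176.7
board approx [[0.577, -0.035, 0.014], [0.647, -0.336, 0.014], [0.509, -0.37, 0.014], [0.441, -0.062, 0.014]]
others [[0.522, -0.109, 0.02], [0.306, 0.168, 0.02], [0.491, 0.446, 0.02], [0.669, -0.47, 0.02], [0.368, -0.459, 0.02]]
```

```bash
cat >> h.py <<'E'
def Rt(deg):
    a=np.radians(deg);c,s=np.cos(a),np.sin(a);return np.array([[-s,c,0],[c,s,0],[0,0,-1.]])
def obsT():
    o=robot.get_obs();q=np.array(o['tool_rot']);return o,Ro.from_quat(q[[1,2,3,0]]).as_matrix()
def rel(p,deg,p0=None,R0=None):
    if R0 is None: o,R0=obsT(); p0=o['ee_pos']
    return np.round(R0.T@(np.array(p)-p0),4),np.round(Ro.from_matrix(R0.T@Rt(deg)).as_rotvec(),3)
E
python3 - <<'E'
from h import *
print(rel([.54,.17,.30],13)); print(rel([.52,-.18,.30],13,np.array([.54,.17,.30]),Rt(13)))
E
```

```text
(array([-0.4767, -0.2445,  0.0024]), array([-1.000e-03,  0.000e+00,  1.079e+00]))
(array([-0.3365, -0.0982,  0.    ]), array([0., 0., 0.]))
```

Call:
jog_arm(
  commands=[1,-0.477,-0.245,0.002,0,0,1.08,1,-0.477,-0.245,0.002,0,0,1.08,1,-0.477,-0.245,0.002,0,0,1.08,1,-0.477,-0.245,0.002,0,0,1.08,1,-0.477,-0.245,0.002,0,0,1.08,1,-0.477,-0.245,0.002,0,0,1.08,1,-0.477,-0.245,0.002,0,0,1.08,1,-0.477,-0.245,0.002,0,0,1.08],
)

```text
clock: 1.1
ee_pos: [0.5146, 0.1922, 0.3006]
tool_rot: [-0.0, 0.623, 0.782, -0.0]
contact_force: [-0.3, 0.1, 0.4]
grip_width: 0.0941
grip_force: 0.0
```

```bash
python3 - <<'E'
from h import *
o,R=obsT();im=snap('wrist','w0.png');print(o['clock'],o['ee_pos'],np.degrees(np.arctan2(R[1,1],R[0,1])),R[2,2],o['qd'])
np.savez('w0.npz',p=o['ee_pos'],q=o['tool_rot'])
print(rel([.54,.17,.30],13),rel([.52,-.18,.30],13))
E
```

```text
1.1 [0.51463185 0.19224933 0.30061739] 12.939583612454417 -0.9999999571460403 [-8.17927453e-01  4.63183521e-01 -5.84368306e-01 -7.42780723e-04
  1.13927986e-01 -8.18722816e-01]
(array([-0.0221,  0.0171,  0.0002]), array([ 0.   ,  0.001, -0.005])) (array([-0.3591, -0.0795,  0.0007]), array([ 0.   ,  0.001, -0.005]))
```

View pics/w0.png

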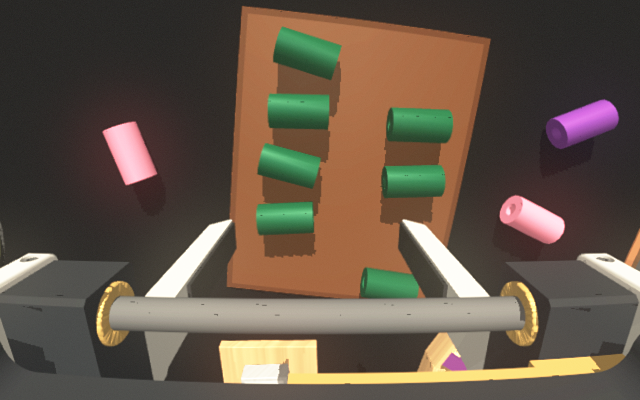

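Call:
jog_arm(
  commands=[1,-0.494,-0.083,-0.03,0,0,0,1,-0.494,-0.083,-0.03,0,0,0,1,-0.494,-0.083,-0.03,0,0,0,1,-0.494,-0.083,-0.03,0,0,0,1,-0.494,-0.083,-0.03,0,0,0,1,-0.494,-0.083,-0.03,0,0,0,1,-0.494,-0.083,-0.03,0,0,0,1,-0.494,-0.083,-0.03,0,0,0],
)

```text
clock: 2.15
ee_pos: [0.5429, -0.3062, 0.3306]
tool_rot: [-0.0, 0.623, 0.782, 0.0]
contact_force: [0.7, 0.8, 0.2]
grip_width: 0.0941
grip_force: 0.0
```

Call:
jog_arm(
  commands=[1,0,0,0,0,0,0,1,0,0,0,0,0,0,1,0,0,0,0,0,0],
)

```text
clock: 2.52
ee_pos: [0.5434, -0.3029, 0.3308]
tool_rot: [-0.0, 0.622, 0.783, 0.0]
contact_force: [-0.1, 0.7, 0.2]
grip_width: 0.0943
grip_force: 0.0
```

```bash
python3 - <<'E'
from h import *
o,R=obsT();im=snap('wrist','w1.png');print(o['clock'],o['ee_pos'],np.degrees(np.arctan2(R[1,1],R[0,1])),R[2,2],o['qd'])
np.savez('w1.npz',p=o['ee_pos'],q=o['tool_rot'])
E
```

```text
2.525 [ 0.54336331 -0.30293913  0.33080538] 13.03567950255094 -0.9999999953760084 [ 0.00183083 -0.00485978 -0.00429856 -0.00083605  0.00022277 -0.00190662]
```

View pics/w1.png

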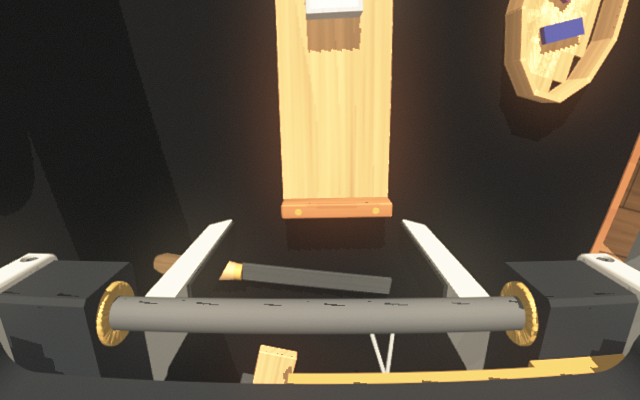

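```bash
python3 - <<'E'
from h import *
im=cv2.imread('pics/w1.png')[:,:,::-1].copy();z=np.load('w1.npz');c=cam('wrist',dict(ee_pos=z['p'],tool_rot=z['q']))
g=im.max(2)
L=[];Rr=[]
for r in range(70,192,3):
    s=np.where(g[r,230:450]>110)[0]+230; L.append((s[0]-.5,r));Rr.append((s[-1]+.5,r))
# cheek rows profile
for col in (310,340,365): print(col,[(r,im[r,col].tolist()) for r in range(194,222,1)][::2])
for pts in (L,Rr):
    W=onz(c,pts,.014)[:,:2];vx,vy,x0,y0=cv2.fitLine(W.astype(np.float32),cv2.DIST_HUBER,0,.01,.01).ravel()
    print('dir',np.degrees(np.arctan2(vy,vx))%180,'pt',x0,y0,'res',np.abs((W-[x0,y0])@[-vy,vx]).max())
h=cv2.resize(im[180:230,270:400],None,fx=6,fy=6,interpolation=cv2.INTER_NEAREST);cv2.imwrite('pics/w1c.png',h[:,:,::-1])
E
```

```text
310 [(194, [250, 218, 142]), (196, [251, 219, 143]), (198, [242, 176, 113]), (200, [242, 167, 104]), (202, [248, 179, 111]), (204, [252, 190, 118]), (206, [245, 172, 109]), (208, [245, 170, 108]), (210, [243, 170, 106]), (212, [242, 165, 104]), (214, [241, 166, 104]), (216, [237, 160, 100]), (218, [108, 73, 50]), (220, [68, 45, 31])]
340 [(194, [251, 219, 143]), (196, [252, 223, 146]), (198, [244, 172, 107]), (200, [246, 175, 108]), (202, [249, 178, 111]), (204, [253, 191, 118]), (206, [237, 160, 101]), (208, [241, 163, 103]), (210, [243, 169, 105]), (212, [242, 166, 105]), (214, [241, 163, 103]), (216, [235, 155, 97]), (218, [84, 55, 39]), (220, [72, 48, 34])]
365 [(194, [250, 219, 142]), (196, [250, 219, 143]), (198, [246, 174, 108]), (200, [246, 176, 109]), (202, [223, 143, 90]), (204, [253, 194, 121]), (206, [244, 170, 106]), (208, [244, 171, 106]), (210, [242, 167, 105]), (212, [241, 166, 105]), (214, [238, 163, 101]), (216, [201, 130, 83]), (218, [69, 48, 35]), (220, [70, 48, 36])]
dir 103.972145 pt 0.48969725 -0.27094173 res 0.0006323416595252264
dir 104.14626 pt 0.6161609 -0.23534217 res 0.0008323562159925364
```

View pics/w1c.png

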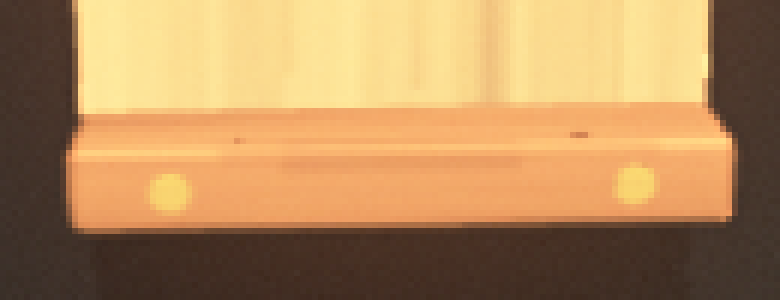

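```bash
python3 - <<'E'
from h import *
z=np.load('w1.npz');c=cam('wrist',dict(ee_pos=z['p'],tool_rot=z['q']))
yaw=14.06;a=np.radians(yaw);ex=np.array([np.cos(a),np.sin(a)]);ey=np.array([-np.sin(a),np.cos(a)])
l=np.array([0.48969725,-0.27094173]);r=np.array([0.6161609,-0.23534217])
print('width',(r-l)@ex); mid=((r+l)/2)@ex
for nm,pp,h in (('foot',[(283,198.7),(389,197.2)],.014),('in',[(282,205.8),(391,203.6)],.044),('out',[(282,218.5),(391,216.8)],.044)):
    W=onz(c,pp,h)[:,:2];print(nm,W@ey,W@ex-mid,np.degrees(np.arctan2(*(W[1]-W[0])[::-1])))
# check against top view: project model
ys=np.mean(onz(c,[(283,198.7),(389,197.2)],.014)[:,:2]@ey)
F=ex*mid+ey*ys;print('F',F)
ct=cam('top')
for X in ((-.065,0),(.065,0),(.065,.292),(-.065,.292)): print(X,proj(ct,[*(F+ex*X[0]+ey*X[1]),.014]))
E
python3 - <<'E'
import cv2
im=cv2.imread('pics/top0.png')[155:245,325:455]
cv2.imwrite('pics/t0c.png',cv2.resize(im,None,fx=6,fy=6,interpolation=0))
E
```

```text
width 0.1313235142575869
foot [-0.4650649  -0.46544058] [-0.06444752  0.06711959] 13.896393897721778
in [-0.46523893 -0.46481931] [-0.06266258  0.06313023] 14.251127131665388
out [-0.48067332 -0.4808778 ] [-0.06334339  0.0637631 ] 13.967830554315025
F [ 0.57366796 -0.33595156]
(-0.065, 0) [[440.01980025 211.46522527]]
(0.065, 0) [[426.95330244 171.42265589]]
(0.065, 0.292) [[335.72183262 195.51691709]]
(-0.065, 0.292) [[347.21978055 236.44299793]]
```

View pics/t0c.png

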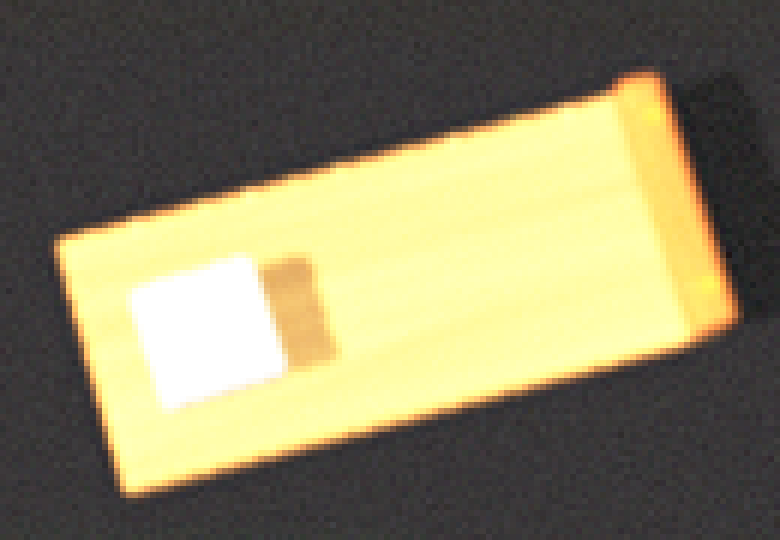

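```bash
python3 - <<'E'
from h import *
print(rel([.53,.09,.38],13))
E
```

```text
(array([ 0.3859,  0.0757, -0.0491]), array([0.   , 0.   , 0.001]))
```

Call:
jog_arm(
  commands=[1,0.386,0.076,-0.049,0,0,0,1,0.386,0.076,-0.049,0,0,0,1,0.386,0.076,-0.049,0,0,0,1,0.386,0.076,-0.049,0,0,0,1,0.386,0.076,-0.049,0,0,0,1,0.386,0.076,-0.049,0,0,0,1,0.386,0.076,-0.049,0,0,0,1,0.386,0.076,-0.049,0,0,0],
)

```text
clock: 3.58
ee_pos: [0.5301, 0.0909, 0.3801]
tool_rot: [0.0, 0.621, 0.783, 0.0]
contact_force: [0.2, 0.4, 0.3]
grip_width: 0.0938
grip_force: 0.0
```

Call:
jog_arm(
  commands=[1,0,0,0,0,0,0,1,0,0,0,0,0,0],
)

```text
clock: 3.82
ee_pos: [0.5307, 0.0881, 0.3796]
tool_rot: [-0.0, 0.623, 0.782, -0.0]
contact_force: [-0.4, 0.6, -1.0]
grip_width: 0.0939
grip_force: 0.0
```

```bash
cat >> h.py <<'E'
def tubes(pic,o,z=.021):
    """wrist picture: centre (x,y) and axis angle of every green tube"""
    c=cam('wrist',o);out=[]
    for p,n,pts in green(pic,300):
        (u,v),(w,h),_=cv2.minAreaRect(pts);W=onz(c,pts,z)[:,:2];d=np.linalg.svd(W-W.mean(0),full_matrices=False)[2][0]
        out.append((W.mean(0),(np.degrees(np.arctan2(d[1],d[0]))+90)%180-90,n,p,np.ptp((W-W.mean(0))@d)))
    return out
E
python3 - <<'E'
from h import *
o,R=obsT();im=snap('wrist','w2.png');print(o['clock'],o['ee_pos'],np.abs(o['qd']).max())
ct,cw=cam('top'),cam('wrist',o);ga=green(cv2.imread('pics/top0.png')[:,:,::-1])
for W,a,n,p,l in tubes(im,o):
    X,e=min((tri(ct,q[0],cw,p) for q in ga),key=lambda r:r[1])
    print(np.round(W,4),'ang',round(a,1),n,np.round(p,1),'len',round(l,4),'tri w/ top',np.round(X,4),round(e,4))
E
```

```text
3.825 [0.53068545 0.08812134 0.37956421] 0.004075025781387376
[0.4768 0.259 ] ang 12.1 882 [305.6  17.2] len 0.0623 tri w/ top [0.4792 0.2514 0.0494] 0.002
[0.6116 0.2755] ang 7.2 883 [414.8  30.2] len 0.0653 tri w/ top [0.5958 0.2573 0.085 ] 0.0036
[0.4811 0.1982] ang -1.4 1020 [298.3  68.2] len 0.0629 tri w/ top [0.4825 0.1955 0.0348] 0.0029
[0.6224 0.2134] ang 10.6 957 [409.5  82.5] len 0.0658 tri w/ top [ 0.6442  0.2244 -0.0667] 0.0007
[0.4893 0.1372] ang 16.6 957 [294.5 117.7] len 0.0625 tri w/ top [0.4908 0.1363 0.0313] 0.0032
[0.6317 0.0804] ang 1.9 879 [388.4 183.4] len 0.0675 tri w/ top [0.6343 0.0788 0.0119] 0.0006
```

View pics/w2.png

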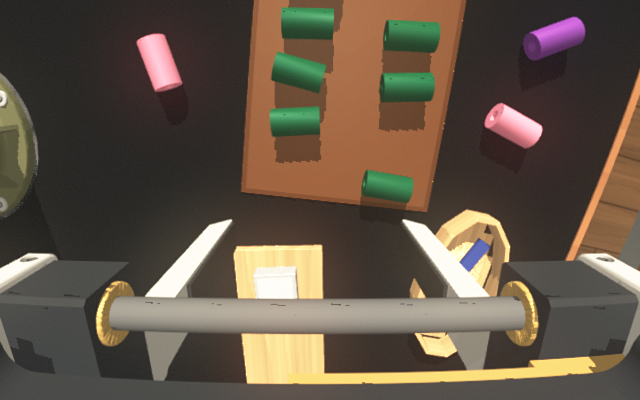

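```bash
cat >> h.py <<'E'
F=np.array([.5737,-.3360]);BY=14.06
def bp(y,x=0):
    a=np.radians(BY);return F+x*np.array([np.cos(a),np.sin(a)])+y*np.array([-np.sin(a),np.cos(a)])
def chain(wps):
    """wps: (x,y,z,yaw): print the shift of each from the one before (first: from now)"""
    o,R=obsT();p=o['ee_pos']
    for w in wps:
        s,r=rel(w[:3],w[3],p,R);print([round(float(v),4) for v in (*s,*r)],'rows',round(max(np.linalg.norm(s)/.0625,np.degrees(np.linalg.norm(r))/10.7),1));p=np.array(w[:3]);R=Rt(w[3])
E
python3 - <<'E'
from h import *
chain([(.632,.079,.22,3)])
E
```

```text
[-0.0315, 0.0967, 0.1596, -0.0, 0.0, 0.172] rows 3.0
```

Call:
jog_arm(
  commands=[1,-0.032,0.097,0.16,0,0,0.17,1,-0.032,0.097,0.16,0,0,0.17,1,-0.032,0.097,0.16,0,0,0.17,1,-0.032,0.097,0.16,0,0,0.17,1,-0.032,0.097,0.16,0,0,0.17,1,-0.032,0.097,0.16,0,0,0.17],
)

```text
clock: 4.62
ee_pos: [0.6324, 0.0795, 0.2225]
tool_rot: [0.001, 0.687, 0.727, 0.001]
contact_force: [-0.2, -0.3, 0.1]
grip_width: 0.094
grip_force: 0.0
```

```bash
python3 - <<'E'
from h import *
o,R=obsT();im=snap('wrist','w3.png');print(o['clock'],o['ee_pos'],np.abs(o['qd']).max())
for W,a,n,p,l in tubes(im,o): print(np.round(W,4),'ang',round(a,1),n,np.round(p,1),'len',round(l,4))
cv2.imwrite('pics/w3c.png',im[:260,150:550,::-1])
E
```

```text
4.625 [0.63243132 0.07949989 0.22252134] 0.003910928528539223
[0.6192 0.213 ] ang 11.9 2568 [309.   25.5] len 0.0645
[0.4754 0.1944] ang -2.0 3328 [131.6  42.8] len 0.0695
[0.484  0.1344] ang 17.8 2576 [145.  117.7] len 0.0707
[0.6322 0.0772] ang 0.6 2502 [315.9 192.5] len 0.0642
```

View pics/w3c.png

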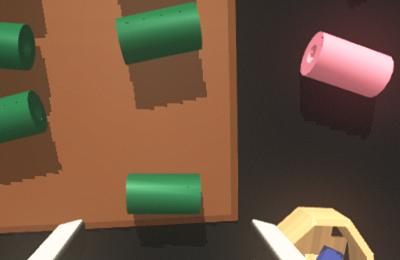

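```bash
python3 - <<'E'
from h import *
p1=bp(.018+.006)
chain([(.632,.0772,.104,.6),(.632,.0772,.224,.6),(*p1,.224,BY),(*p1,.118,BY),(*p1,.115,BY)])
E
```

```text
[-0.0023, -0.001, 0.1184, 0.004, -0.0, 0.046] rows 1.9
[0.0, 0.0, -0.12, 0.0, 0.0, 0.0] rows 1.9
[-0.3892, -0.0682, 0.0, 0.0, 0.0, -0.235] rows 6.3
[0.0, 0.0, 0.106, 0.0, 0.0, 0.0] rows 1.7
[0.0, 0.0, 0.003, 0.0, 0.0, 0.0] rows 0.0
```

Call:
jog_arm(
  commands=[1,-0.002,-0.001,0.06,0,0,0.045,1,-0.002,-0.001,0.105,0,0,0.045,1,-0.002,-0.001,0.118,0,0,0.045,1,-0.002,-0.001,0.118,0,0,0.045,0,-0.002,-0.001,0.118,0,0,0.045,0,-0.002,-0.001,0.118,0,0,0.045,0,-0.002,-0.001,0.118,0,0,0.045,0,-0.002,-0.001,0.118,0,0,0.045],
)

```text
clock: 5.68
ee_pos: [0.6316, 0.0774, 0.1021]
tool_rot: [0.0, 0.703, 0.711, 0.0]
contact_force: [-1.3, -0.1, 2.8]
grip_width: 0.0618
grip_force: 29.8
```

Call:
jog_arm(
  commands=[0,0,0,0,0,0,0,0,0,0,-0.05,0,0,0,0,0,0,-0.1,0,0,0,0,0,0,-0.12,0,0,0,0,0,0,-0.12,0,0,0],
)

```text
clock: 6.3
ee_pos: [0.6318, 0.0774, 0.2229]
tool_rot: [0.001, 0.703, 0.711, 0.001]
contact_force: [-0.5, 1.0, -1.3]
grip_width: 0.0621
grip_force: 29.8
```

Call:
jog_arm(
  commands=[0,-0.389,-0.068,0,0,0,-0.235,0,-0.389,-0.068,0,0,0,-0.235,0,-0.389,-0.068,0,0,0,-0.235,0,-0.389,-0.068,0,0,0,-0.235,0,-0.389,-0.068,0,0,0,-0.235,0,-0.389,-0.068,0,0,0,-0.235,0,-0.389,-0.068,0,0,0,-0.235,0,-0.389,-0.068,0,0,0,-0.235],
)

```text
clock: 7.3
ee_pos: [0.5673, -0.313, 0.22]
tool_rot: [-0.001, 0.616, 0.788, -0.0]
contact_force: [-0.5, 0.4, -1.3]
grip_width: 0.062
grip_force: 29.8
```

Call:
jog_arm(
  commands=[0,0,0,0.05,0,0,0,0,0,0,0.09,0,0,0,0,0,0,0.105,0,0,0,0,0,0,0.108,0,0,0,0,0,0,0.108,0,0,0,0,0,0,0.108,0,0,0],
)

```text
clock: 8.05
ee_pos: [0.5682, -0.3124, 0.115]
tool_rot: [0.001, 0.615, 0.789, 0.0]
contact_force: [0.0, 0.4, -0.1]
grip_width: 0.0618
grip_force: 29.8
```

```bash
python3 - <<'E'
from h import *
o,R=obsT();print(o['clock'],o['ee_pos'],o['grip_width'],o['contact_force'],np.degrees(np.arctan2(R[1,1],R[0,1])))
print(np.r_[bp(.018+.006)]); im=snap('wrist','w4.png')
cv2.imwrite('pics/w4c.png',im[100:330,170:470,::-1])
E
```

```text
8.05 [ 0.56821685 -0.31241953  0.11501759] 0.06184507879519199 [ 0.01713071  0.39682829 -0.06710084] 14.101024228768937
[ 0.56786949 -0.312719  ]
```

View pics/w4c.png

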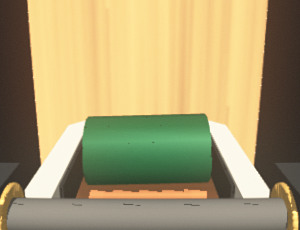

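Call:
jog_arm(
  commands=[0,-0.002,0,0.001,0,0,0,0,-0.004,0,0.001,0,0,0,0,-0.005,0,0.001,0,0,0,0,-0.006,0,0.001,0,0,0],
)

```text
clock: 8.6
ee_pos: [0.5693, -0.3164, 0.1129]
tool_rot: [-0.002, 0.615, 0.789, 0.001]
contact_force: [-5.3, 18.4, 9.6]
grip_width: 0.0617
grip_force: 29.9
```

Call:
jog_arm(
  commands=[0,-0.001,0,0,0,0,0,0,-0.002,0,0,0,0,0],
)

```text
clock: 8.85
ee_pos: [0.5696, -0.3171, 0.1128]
tool_rot: [-0.003, 0.615, 0.789, 0.002]
contact_force: [-10.8, 29.6, 16.6]
grip_width: 0.0619
grip_force: 30.0
```

```bash
python3 - <<'E'
from h import *
o,R=obsT();p=o['ee_pos']
chain([(p[0],p[1],.213,BY),(.492,.135,.213,17),(.492,.135,.103,17),(.492,.135,.223,17),(*bp(.061),.223,BY),(*bp(.061),.115,BY)])
E
```

```text
[0.0007, -0.0001, -0.1002, -0.001, -0.007, 0.001] rows 1.6
[0.4574, 0.0345, 0.0, 0.0, 0.0, -0.051] rows 7.3
[0.0, 0.0, 0.11, 0.0, 0.0, 0.0] rows 1.8
[0.0, 0.0, -0.12, 0.0, 0.0, 0.0] rows 1.9
[-0.4134, -0.0564, 0.0, 0.0, 0.0, 0.051] rows 6.7
[0.0, 0.0, 0.108, 0.0, 0.0, 0.0] rows 1.7
```

Call:
jog_arm(
  commands=[1,0,0,0,0,0,0,1,0,0,0,0,0,0,1,0,0,0,0,0,0,1,0.001,0,-0.05,0,-0.007,0,1,0.001,0,-0.1,0,-0.007,0,1,0.001,0,-0.1,0,-0.007,0],
)

```text
clock: 9.6
ee_pos: [0.5704, -0.3199, 0.2172]
tool_rot: [0.006, 0.615, 0.788, -0.002]
contact_force: [0.7, -0.3, 0.5]
grip_width: 0.0944
grip_force: 0.0
```

Call:
jog_arm(
  commands=[1,0.457,0.035,0,0,0,-0.051,1,0.457,0.035,0,0,0,-0.051,1,0.457,0.035,0,0,0,-0.051,1,0.457,0.035,0,0,0,-0.051,1,0.457,0.035,0,0,0,-0.051,1,0.457,0.035,0,0,0,-0.051,1,0.457,0.035,0,0,0,-0.051,1,0.457,0.035,0,0,0,-0.051],
)

```text
clock: 10.6
ee_pos: [0.4911, 0.1353, 0.2087]
tool_rot: [0.002, 0.594, 0.805, -0.003]
contact_force: [-0.4, -0.6, 0.5]
grip_width: 0.094
grip_force: 0.0
```

```bash
python3 - <<'E'
from h import *
o,R=obsT();im=snap('wrist','w5.png');print(o['clock'],o['ee_pos'],np.abs(o['qd']).max(),R[:,2])
for W,a,n,p,l in tubes(im,o): print(np.round(W,4),'ang',round(a,1),n,np.round(p,1),'len',round(l,4))
t=snap('top','t5.png')
for p,n,_ in green(t): print(p,n,onz(cam('top'),[p],.021)[0])
E
```

```text
10.6 [0.49112145 0.13527872 0.20867643] 0.29347450630027366 [ 6.72197202e-04 -6.85080814e-03 -9.99976307e-01]
[0.4816 0.2575] ang 9.6 3105 [353.5  39.6] len 0.0653
[0.6171 0.2725] ang 4.4 2929 [520.9  78.1] len 0.0709
[0.4839 0.1953] ang -5.1 3161 [331.4 119.9] len 0.0653
[0.6272 0.2109] ang 7.6 2788 [501.4 155.3] len 0.0738
[0.4917 0.1356] ang 15.7 2652 [318.5 192.5] len 0.0646
[252.8627451 171.7254902] 51 [0.64402661 0.21680688 0.021     ]
[234.38461538 176.8974359 ] 78 [0.62870394 0.27370475 0.021     ]
[428.32163743 191.02923977] 171 [ 0.57310224 -0.31857364  0.021     ]
[220.20408163 225.43367347] 196 [0.47850421 0.31329067 0.021     ]
```

Call:
jog_arm(
  commands=[1,0,0,0.05,0,0.005,0.01,1,0,0,0.09,0,0.005,0.01,1,0,0,0.106,0,0.005,0.01,1,0,0,0.106,0,0.005,0.01,0,0,0,0.106,0,0.005,0.01,0,0,0,0.106,0,0.005,0.01,0,0,0,0.106,0,0.005,0.01,0,0,0,0.106,0,0.005,0.01],
)

```text
clock: 11.7
ee_pos: [0.4924, 0.132, 0.1039]
tool_rot: [0.001, 0.599, 0.801, -0.001]
contact_force: [-1.5, -1.7, 3.5]
grip_width: 0.0617
grip_force: 30.0
```

Call:
jog_arm(
  commands=[0,0,0,0,0,0,0,0,0,0,-0.05,0,0,0,0,0,0,-0.1,0,0,0,0,0,0,-0.12,0,0,0,0,0,0,-0.12,0,0,0],
)

```text
clock: 12.32
ee_pos: [0.4926, 0.1323, 0.2245]
tool_rot: [0.002, 0.599, 0.801, 0.0]
contact_force: [-0.4, 0.5, -1.3]
grip_width: 0.0618
grip_force: 30.0
```

```bash
python3 - <<'E'
from h import *
o,R=obsT();print(o['clock'],o['ee_pos'],o['grip_width'],R[:,2])
chain([(*bp(.061),.223,BY),(*bp(.061),.115,BY)])
E
```

```text
12.325 [0.49258679 0.13226827 0.2244749 ] 0.06179385955720231 [ 0.00270226 -0.00153468 -0.99999517]
[-0.4111, -0.0523, 0.0023, 0.002, 0.002, 0.042] rows 6.6
[0.0, 0.0, 0.108, 0.0, 0.0, 0.0] rows 1.7
```

Call:
jog_arm(
  commands=[0,-0.413,-0.052,0.002,0,0,0.042,0,-0.413,-0.052,0.002,0,0,0.042,0,-0.413,-0.052,0.002,0,0,0.042,0,-0.413,-0.052,0.002,0,0,0.042,0,-0.413,-0.052,0.002,0,0,0.042,0,-0.413,-0.052,0.002,0,0,0.042,0,-0.413,-0.052,0.002,0,0,0.042,0,-0.413,-0.052,0.002,0,0,0.042],
)

```text
clock: 13.32
ee_pos: [0.5587, -0.281, 0.2197]
tool_rot: [-0.001, 0.617, 0.787, -0.001]
contact_force: [0.3, -0.1, -0.8]
grip_width: 0.0622
grip_force: 3.0
```

Call:
jog_arm(
  commands=[0,0,0,0.05,0,0,0,0,0,0,0.09,0,0,0,0,0,0,0.103,0,0,0,0,0,0,0.106,0,0,0,0,0,0,0.106,0,0,0],
)

```text
clock: 13.95
ee_pos: [0.5598, -0.2789, 0.1176]
tool_rot: [0.002, 0.615, 0.788, -0.001]
contact_force: [0.0, -0.3, -0.8]
grip_width: 0.0619
grip_force: 30.0
```

Call:
jog_arm(
  commands=[0,-0.002,0,0,0,0,0,0,-0.004,0,0,0,0,0,0,-0.006,0,0,0,0,0,0,-0.007,0,0,0,0,0],
)

```text
clock: 14.45
ee_pos: [0.5609, -0.2839, 0.1162]
tool_rot: [-0.001, 0.615, 0.788, 0.0]
contact_force: [-4.8, 19.6, 6.2]
grip_width: 0.0617
grip_force: 29.9
```

```bash
python3 - <<'E'
from h import *
o,R=obsT();print(o['clock'],o['ee_pos'],o['grip_width'],R[:,2],o['contact_force'])
a=np.radians(BY);d=o['ee_pos'][:2]-F;print(d@[np.cos(a),np.sin(a)],d@[-np.sin(a),np.cos(a)])
E
```

```text
14.45 [ 0.56089155 -0.28393531  0.11623996] 0.06174878304507716 [-0.001846    0.00183599 -0.99999661] [-4.75202061 19.56154068  6.20613694]
0.00022375638374761014 0.053616589347165004
```

```bash
python3 - <<'E'
from h import *
im=snap('wrist','w6.png');s=snap('side','s6.png')
a=cv2.resize(im[110:310,170:470,::-1],None,fx=1.3,fy=1.3);b=cv2.resize(s[120:220,280:380,::-1],(380,260+120))
h=max(a.shape[0],b.shape[0]);c=np.zeros((h,a.shape[1]+b.shape[1],3),np.uint8);c[:a.shape[0],:a.shape[1]]=a;c[:b.shape[0],a.shape[1]:]=b
cv2.imwrite('pics/w6c.png',c)
E
```

```text
(no output)
```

View pics/w6c.png

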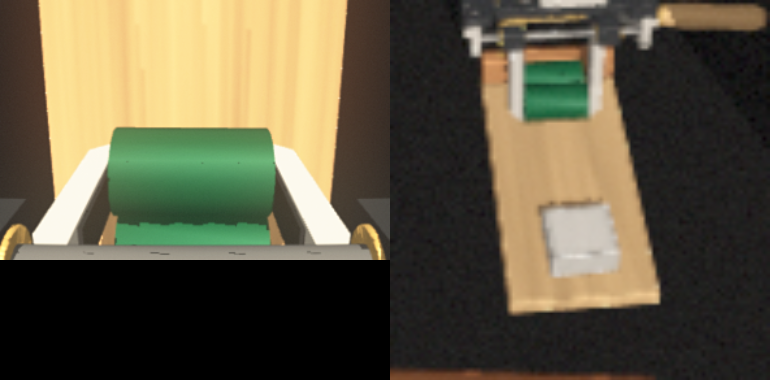

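```bash
python3 - <<'E'
from h import *
o,R=obsT();p=o['ee_pos']
chain([(p[0],p[1],.213,BY),(.484,.1955,.213,-2),(.484,.1955,.103,-2),(.484,.1955,.223,-2),(*bp(.096),.223,BY),(*bp(.096),.117,BY)])
E
```

```text
[0.0002, -0.0001, -0.0968, -0.001, -0.002, 0.0] rows 1.5
[0.4837, 0.0419, 0.0, 0.0, 0.0, 0.28] rows 7.8
[0.0, 0.0, 0.11, 0.0, 0.0, 0.0] rows 1.8
[0.0, 0.0, -0.12, 0.0, 0.0, 0.0] rows 1.9
[-0.4358, 0.0816, 0.0, 0.0, 0.0, -0.28] rows 7.1
[0.0, 0.0, 0.106, 0.0, 0.0, 0.0] rows 1.7
```

Call:
jog_arm(
  commands=[0,0,0,0.001,0,0,0,1,0,0,0.001,0,0,0,1,0,0,0.001,0,0,0,1,0,0,0.001,0,0,0,1,0,0,-0.05,0,0,0,1,0,0,-0.097,0,0,0,1,0,0,-0.097,0,0,0],
)

```text
clock: 15.42
ee_pos: [0.5619, -0.2861, 0.2174]
tool_rot: [0.004, 0.615, 0.788, -0.0]
contact_force: [-0.3, -0.3, -0.2]
grip_width: 0.0939
grip_force: 0.0
```

Call:
jog_arm(
  commands=[1,0.484,0.042,0,0,0,0.28,1,0.484,0.042,0,0,0,0.28,1,0.484,0.042,0,0,0,0.28,1,0.484,0.042,0,0,0,0.28,1,0.484,0.042,0,0,0,0.28,1,0.484,0.042,0,0,0,0.28,1,0.484,0.042,0,0,0,0.28,1,0.484,0.042,0,0,0,0.28],
)

```text
clock: 16.42
ee_pos: [0.4835, 0.1963, 0.2115]
tool_rot: [0.001, 0.719, 0.695, -0.001]
contact_force: [1.8, 0.3, 1.3]
grip_width: 0.0937
grip_force: 0.0
```

Call:
jog_arm(
  commands=[1,0,0,0,0,0,0,1,0,0,0,0,0,0],
)

```text
clock: 16.68
ee_pos: [0.4843, 0.1938, 0.2116]
tool_rot: [0.001, 0.719, 0.695, -0.001]
contact_force: [-0.1, 0.1, 0.1]
grip_width: 0.0943
grip_force: 0.0
```

```bash
python3 - <<'E'
from h import *
o,R=obsT();im=snap('wrist','w7.png');print(o['clock'],o['ee_pos'],np.abs(o['qd']).max(),R[:,2],np.degrees(np.arctan2(R[1,1],R[0,1])))
for W,a,n,p,l in tubes(im,o): print(np.round(W,4),'ang',round(a,1),n,np.round(p,1),'len',round(l,4))
E
```

```text
16.675 [0.48430365 0.19376492 0.2116365 ] 0.02394339697375976 [-7.05245105e-04 -2.52296784e-03 -9.99996569e-01] -2.0012537874279333
[0.4765 0.3169] ang -5.1 2720 [301.6  36.8] len 0.0645
[0.615  0.2715] ang 5.1 2935 [477.2  93. ] len 0.0712
[0.4803 0.2554] ang 11.7 2934 [309.8 118.1] len 0.0649
[0.6256 0.2103] ang 6.2 2809 [484.2 167.9] len 0.0725
[0.4837 0.1955] ang -2.2 2607 [316.5 190.5] len 0.0646
```

Call:
jog_arm(
  commands=[1,0.002,-0.001,0.05,0,0.002,0,1,0.002,-0.001,0.09,0,0.002,0,1,0.002,-0.001,0.109,0,0.002,0,1,0.002,-0.001,0.109,0,0.002,0,0,0.002,-0.001,0.109,0,0.002,0,0,0.002,-0.001,0.109,0,0.002,0,0,0.002,-0.001,0.109,0,0.002,0,0,0.002,-0.001,0.109,0,0.002,0],
)

```text
clock: 17.73
ee_pos: [0.4835, 0.1961, 0.1035]
tool_rot: [0.0, 0.719, 0.695, 0.0]
contact_force: [-0.1, -2.1, 2.3]
grip_width: 0.0616
grip_force: 30.0
```

Call:
jog_arm(
  commands=[0,0,0,0,0,0,0,0,0,0,-0.05,0,0,0,0,0,0,-0.1,0,0,0,0,0,0,-0.12,0,0,0,0,0,0,-0.12,0,0,0],
)

```text
clock: 18.35
ee_pos: [0.4837, 0.1963, 0.2244]
tool_rot: [0.001, 0.719, 0.695, 0.001]
contact_force: [-0.3, 0.1, -0.9]
grip_width: 0.0616
grip_force: 30.0
```

Call:
jog_arm(
  commands=[0,-0.436,0.082,0,0,0,-0.28,0,-0.436,0.082,0,0,0,-0.28,0,-0.436,0.082,0,0,0,-0.28,0,-0.436,0.082,0,0,0,-0.28,0,-0.436,0.082,0,0,0,-0.28,0,-0.436,0.082,0,0,0,-0.28,0,-0.436,0.082,0,0,0,-0.28,0,-0.436,0.082,0,0,0,-0.28],
)

```text
clock: 19.35
ee_pos: [0.5495, -0.2455, 0.2211]
tool_rot: [-0.001, 0.617, 0.787, -0.0]
contact_force: [-0.5, 0.4, -1.4]
grip_width: 0.0615
grip_force: 30.0
```

Call:
jog_arm(
  commands=[0,0,0,0,0,0,0,0,0,0,0.05,0,0,0,0,0,0,0.09,0,0,0,0,0,0,0.103,0,0,0,0,0,0,0.105,0,0,0,0,0,0,0.105,0,0,0],
)

```text
clock: 20.1
ee_pos: [0.5508, -0.2423, 0.1199]
tool_rot: [0.001, 0.615, 0.788, 0.0]
contact_force: [1.1, -0.5, -0.7]
grip_width: 0.0617
grip_force: 30.0
```

```bash
cat >> h.py <<'E'
def inF():
    o,R=obsT();a=np.radians(BY);d=o['ee_pos'][:2]-F
    print('t',o['clock'],'board xy',np.round([d@[np.cos(a),np.sin(a)],d@[-np.sin(a),np.cos(a)]],4),'z',round(o['ee_pos'][2],4),'yaw',round(np.degrees(np.arctan2(R[1,1],R[0,1])),2),'tilt',np.round(R[:2,2],4),'w',round(o['grip_width'],4),'f',np.round(o['contact_force'],1))
E
python3 -c "from h import *;inF()"
```

```text
t 20.1 board xy [0.0005 0.0964] z 0.1199 yaw 14.07 tilt [ 0.0022 -0.001 ] w 0.0617 f [ 1.1 -0.5 -0.7]
```

Call:
jog_arm(
  commands=[0,0,0,0.004,0,0,0,0,-0.002,0,0.005,0,0,0,0,-0.004,0,0.005,0,0,0,0,-0.006,0,0.005,0,0,0,0,-0.007,0,0.005,0,0,0],
)

```text
clock: 20.72
ee_pos: [0.5516, -0.2458, 0.1144]
tool_rot: [-0.003, 0.615, 0.788, 0.002]
contact_force: [-11.6, 34.2, 21.6]
grip_width: 0.0618
grip_force: 30.0
```

```bash
python3 -c "
from h import *;inF()
o,R=obsT();p=o['ee_pos']
chain([(p[0],p[1],.213,BY),(.6215,.2095,.213,11)])"
```

```text
t 20.725 board xy [0.0005 0.0929] z 0.1144 yaw 14.06 tilt [-0.0029  0.0072] w 0.0618 f [-11.6  34.2  21.6]
[0.0008, -0.0001, -0.0986, -0.001, -0.008, 0.0] rows 1.6
[0.4246, 0.1784, 0.0, 0.0, 0.0, 0.053] rows 7.4
```

Call:
jog_arm(
  commands=[1,0.001,0,0,0,0,0,1,0.001,0,0,0,0,0,1,0.001,0,0,0,0,0,1,0.001,0,-0.05,0,-0.004,0,1,0.001,0,-0.098,0,-0.004,0,1,0.001,0,-0.098,0,-0.004,0],
)

```text
clock: 21.48
ee_pos: [0.5525, -0.2491, 0.2152]
tool_rot: [0.005, 0.616, 0.788, -0.001]
contact_force: [0.2, -0.3, -0.4]
grip_width: 0.0944
grip_force: 0.0
```

Call:
jog_arm(
  commands=[1,0.425,0.178,0,0,0,0.053,1,0.425,0.178,0,0,0,0.053,1,0.425,0.178,0,0,0,0.053,1,0.425,0.178,0,0,0,0.053,1,0.425,0.178,0,0,0,0.053,1,0.425,0.178,0,0,0,0.053,1,0.425,0.178,0,0,0,0.053,1,0.425,0.178,0,0,0,0.053],
)

```text
clock: 22.48
ee_pos: [0.6208, 0.21, 0.2081]
tool_rot: [0.001, 0.635, 0.772, -0.002]
contact_force: [-0.1, -0.4, -0.2]
grip_width: 0.094
grip_force: 0.0
```

Call:
jog_arm(
  commands=[1,0,0,0,0,0,0,1,0,0,0,0,0,0],
)

```text
clock: 22.72
ee_pos: [0.6213, 0.2056, 0.2092]
tool_rot: [0.002, 0.637, 0.771, -0.002]
contact_force: [0.3, 0.5, -0.3]
grip_width: 0.0941
grip_force: 0.0
```

```bash
python3 - <<'E'
from h import *
o,R=obsT();im=snap('wrist','w8.png');inF();print(o['ee_pos'])
T=tubes(im,o)
for W,a,n,p,l in T: print(np.round(W,4),'ang',round(a,1),n,np.round(p,1),'len',round(l,4))
W,a=min(T,key=lambda t:np.linalg.norm(t[0]-[.6215,.2095]))[:2]
chain([(*W,.103,a),(*W,.223,a),(*bp(.133),.223,BY),(*bp(.133),.119,BY)])
E
```

```text
t 22.775 board xy [0.1777 0.5136] z 0.2095 yaw 10.9 tilt [ 0.0009 -0.0042] w 0.0938 f [-0.6  0.6  0.4]
[0.62126186 0.20556317 0.20921363]
[0.4699 0.3121] ang -0.7 3604 [149.7  24.3] len 0.0707
[0.4737 0.254 ] ang 13.1 2983 [147.7 101.3] len 0.0714
[0.6093 0.2718] ang 9.8 2632 [318.5 110.3] len 0.0644
[0.6205 0.2095] ang 12.3 2611 [317.4 188.2] len 0.0646
[0.0047, -0.0001, 0.1065, 0.0, 0.004, -0.024] rows 1.7
[0.0, 0.0, -0.12, 0.0, 0.0, 0.0] rows 1.9
[-0.3901, -0.1659, 0.0, 0.0, 0.0, -0.031] rows 6.8
[0.0, 0.0, 0.104, 0.0, 0.0, 0.0] rows 1.7
```

Call:
jog_arm(
  commands=[1,0.005,0,0.05,0,0.004,-0.024,1,0.005,0,0.09,0,0.004,-0.024,1,0.005,0,0.106,0,0.004,-0.024,1,0.005,0,0.106,0,0.004,-0.024,0,0.005,0,0.106,0,0.004,-0.024,0,0.005,0,0.106,0,0.004,-0.024,0,0.005,0,0.106,0,0.004,-0.024,0,0.005,0,0.106,0,0.004,-0.024],
)

```text
clock: 23.78
ee_pos: [0.6205, 0.2117, 0.1042]
tool_rot: [0.0, 0.627, 0.779, 0.0]
contact_force: [-0.4, -0.3, 2.3]
grip_width: 0.0617
grip_force: 29.9
```

Call:
jog_arm(
  commands=[0,0,0,0,0,0,0,0,0,0,-0.05,0,0,0,0,0,0,-0.1,0,0,0,0,0,0,-0.12,0,0,0,0,0,0,-0.12,0,0,0],
)

```text
clock: 24.4
ee_pos: [0.6204, 0.2117, 0.224]
tool_rot: [0.001, 0.627, 0.779, 0.001]
contact_force: [0.9, -0.0, -0.9]
grip_width: 0.0617
grip_force: 29.9
```

Call:
jog_arm(
  commands=[0,-0.39,-0.166,0,0,0,-0.031,0,-0.39,-0.166,0,0,0,-0.031,0,-0.39,-0.166,0,0,0,-0.031,0,-0.39,-0.166,0,0,0,-0.031,0,-0.39,-0.166,0,0,0,-0.031,0,-0.39,-0.166,0,0,0,-0.031,0,-0.39,-0.166,0,0,0,-0.031,0,-0.39,-0.166,0,0,0,-0.031],
)

```text
clock: 25.4
ee_pos: [0.5404, -0.2074, 0.221]
tool_rot: [-0.002, 0.616, 0.788, -0.0]
contact_force: [0.3, 0.9, -0.9]
grip_width: 0.0619
grip_force: 29.9
```

Call:
jog_arm(
  commands=[0,0,0,0,0,0,0,0,0,0,0.05,0,0,0,0,0,0,0.09,0,0,0,0,0,0,0.103,0,0,0,0,0,0,0.105,0,0,0,0,0,0,0.105,0,0,0],
)

```text
clock: 26.15
ee_pos: [0.5425, -0.2048, 0.12]
tool_rot: [0.001, 0.614, 0.789, 0.0]
contact_force: [-0.6, -0.3, -1.0]
grip_width: 0.062
grip_force: 29.9
```

```bash
python3 -c "from h import *;inF()"
```

```text
t 26.15 board xy [0.0016 0.1349] z 0.12 yaw 14.18 tilt [ 0.0023 -0.0008] w 0.062 f [-0.6 -0.3 -1. ]
```

Call:
jog_arm(
  commands=[0,0,-0.001,0.004,0,0,0,0,-0.002,-0.001,0.005,0,0,0,0,-0.004,-0.001,0.005,0,0,0,0,-0.006,-0.001,0.005,0,0,0,0,-0.007,-0.001,0.005,0,0,0],
)

```text
clock: 26.78
ee_pos: [0.5426, -0.2091, 0.1149]
tool_rot: [-0.002, 0.614, 0.789, 0.002]
contact_force: [-9.4, 29.9, 19.9]
grip_width: 0.0618
grip_force: 30.0
```

Call:
jog_arm(
  commands=[0,-0.001,0,0,0,0,0],
)

```text
clock: 26.9
ee_pos: [0.5427, -0.2095, 0.1148]
tool_rot: [-0.003, 0.614, 0.789, 0.002]
contact_force: [-11.0, 35.8, 21.0]
grip_width: 0.0619
grip_force: 30.0
```

```bash
python3 -c "from h import *;inF()"
```

```text
t 26.9 board xy [0.0006 0.1302] z 0.1148 yaw 14.19 tilt [-0.0016  0.0062] w 0.0619 f [-11.   35.8  21. ]
```

Call:
jog_arm(
  commands=[1,0,0,0,0,0,0,1,0,0,0,0,0,0,1,0,0,0,0,0,0,1,0,0,-0.06,0,-0.004,0,1,0,0,-0.12,0,-0.004,0,1,0,0,-0.17,0,-0.004,0,1,0,0,-0.17,0,-0.004,0,1,0,0,-0.17,0,-0.004,0],
)

```text
clock: 27.9
ee_pos: [0.5424, -0.2129, 0.2826]
tool_rot: [0.001, 0.615, 0.789, -0.001]
contact_force: [1.1, 1.1, -0.4]
grip_width: 0.0941
grip_force: 0.0
```

```bash
python3 - <<'E'
from h import *
o,R=obsT();im=snap('wrist','w9.png');inF()
np.savez('w9.npz',p=o['ee_pos'],q=o['tool_rot'])
E
```

```text
t 27.95 board xy [-0.0005  0.1271] z 0.282 yaw 14.14 tilt [-0.0008 -0.0029] w 0.0942 f [-1.1  0.6 -0.9]
```

View pics/w9.png

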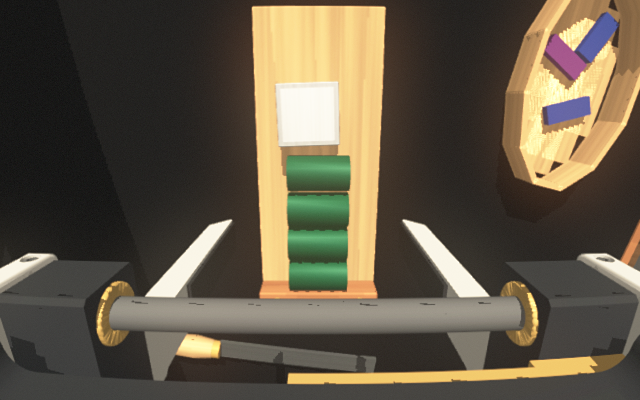

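```bash
python3 - <<'E'
from h import *
im=cv2.imread('pics/w9.png')[:,:,::-1];z=np.load('w9.npz');c=cam('wrist',dict(ee_pos=z['p'],tool_rot=z['q']))
m=((im.min(2)>185)).astype(np.uint8);m[160:]=0
n,l,s,ce=cv2.connectedComponentsWithStats(m);k=1+s[1:,4].argmax();ys,xs=np.where(l==k);print(s[k])
W=onz(c,np.c_[xs,ys],.039)[:,:2];r=cv2.minAreaRect((W*1000).astype(np.float32));print(r)
C=np.array(r[0])/1000;a=np.radians(BY);d=C-F;print('in F',d@[np.cos(a),np.sin(a)],d@[-np.sin(a),np.cos(a)])
for W,a2,n,p,le in tubes(im,dict(ee_pos=z['p'],tool_rot=z['q']),.032):
    d=W-F;print('tube',d@[np.cos(a),np.sin(a)],d@[-np.sin(a),np.cos(a)],a2)
yaw=(r[2]+45)%90-45
chain([(*C,.18,yaw),(*C,.116,yaw)])
E
```

```text
[ 275   81   64   65 3856]
((517.7618408203125, -153.48880004882812), (58.695472717285156, 58.965118408203125), 16.231975555419922)
in F -0.009923476395162218 0.1906329991797416
[0.0638, -0.0092, 0.1018, -0.002, 0.003, -0.037] rows 1.9
[0.0, 0.0, 0.064, 0.0, 0.0, 0.0] rows 1.0
```

Call:
jog_arm(
  commands=[1,0.064,-0.009,0.06,0,0.003,0,1,0.064,-0.009,0.11,0,0.003,0,1,0.064,-0.009,0.11,0,0.003,0,1,0.064,-0.009,0.15,0,0.003,0,1,0.064,-0.009,0.164,0,0.003,0,1,0.064,-0.009,0.165,0,0.003,0,1,0.064,-0.009,0.165,0,0.003,0],
)

```text
clock: 28.82
ee_pos: [0.5192, -0.1541, 0.1198]
tool_rot: [0.001, 0.615, 0.789, 0.0]
contact_force: [-0.2, 0.1, 1.1]
grip_width: 0.0938
grip_force: 0.0
```

```bash
python3 - <<'E'
from h import *
inF();im=snap('wrist','w10.png');snap('top','t10.png')
print(cv2.cvtColor(cv2.imread('pics/w9.png')[:,:,::-1],cv2.COLOR_RGB2HSV)[175,300:340:10])
cv2.imwrite('pics/w10c.png',im[60:330,150:490,::-1])
E
```

```text
t 28.825 board xy [-0.0086  0.1897] z 0.1198 yaw 14.14 tilt [ 0.0025 -0.0016] w 0.0938 f [-0.2  0.1  1.1]
[[ 61  94 120]
 [ 63  98 125]
 [ 63  97 126]
 [ 63  98 125]]
```

View pics/w10c.png

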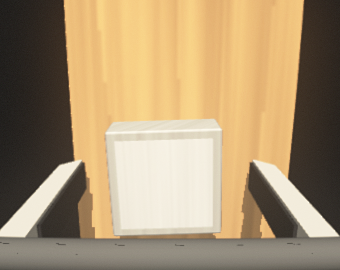

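Call:
jog_arm(
  commands=[1,0,0,0.003,0,0,0,0,0,0,0.003,0,0,0,0,0,0,0.003,0,0,0,0,0,0,0.003,0,0,0,0,0,0,0.003,0,0,0,0,-0.003,0.003,0.003,0,0,0,0,-0.006,0.006,0.003,0,0,0,0,-0.008,0.007,0.003,0,0,0],
)

```text
clock: 29.92
ee_pos: [0.5275, -0.1596, 0.1154]
tool_rot: [0.0, 0.615, 0.789, -0.0]
contact_force: [-3.8, 3.0, 4.3]
grip_width: 0.0602
grip_force: 29.8
```

Call:
jog_arm(
  commands=[0,-0.002,0,0,0,0,0,0,-0.004,0,0,0,0,0,0,-0.006,0,0,0,0,0,0,-0.007,0,0,0,0,0],
)

```text
clock: 30.42
ee_pos: [0.5289, -0.166, 0.1153]
tool_rot: [-0.0, 0.615, 0.789, 0.0]
contact_force: [-3.4, 12.9, 6.7]
grip_width: 0.0602
grip_force: 29.8
```

```bash
python3 -c "from h import *;inF()"
```

```text
t 30.425 board xy [-0.0021  0.1758] z 0.1153 yaw 14.13 tilt [0.0001 0.0005] w 0.0602 f [-3.4 12.9  6.7]
```

Call:
jog_arm(
  commands=[0,-0.001,0,0,0,0,0,0,-0.002,0,0,0,0,0,0,-0.002,0,0,0,0,0],
)

```text
clock: 30.8
ee_pos: [0.5292, -0.1668, 0.1153]
tool_rot: [-0.001, 0.615, 0.789, 0.001]
contact_force: [-6.1, 19.6, 9.4]
grip_width: 0.0598
grip_force: 29.9
```

```bash
python3 -c "from h import *;inF()"
```

```text
t 30.8 board xy [-0.002   0.1749] z 0.1153 yaw 14.15 tilt [-0.0009  0.0023] w 0.0598 f [-6.1 19.6  9.4]
```

Call:
jog_arm(
  commands=[0,-0.001,0,0,0,0,0,0,-0.002,0,0,0,0,0,0,-0.003,0,0,0,0,0,0,-0.003,0,0,0,0,0],
)

```text
clock: 31.3
ee_pos: [0.5299, -0.1686, 0.1152]
tool_rot: [-0.002, 0.614, 0.789, 0.001]
contact_force: [-6.2, 29.4, 11.8]
grip_width: 0.0597
grip_force: 30.0
```

```bash
python3 - <<'E'
from h import *
inF();o,R=obsT();im=snap('wrist','w11.png');cv2.imwrite('pics/w11c.png',im[60:330,150:490,::-1])
E
```

```text
t 31.3 board xy [-0.0018  0.173 ] z 0.1152 yaw 14.2 tilt [-0.0019  0.0041] w 0.0597 f [-6.2 29.4 11.8]
```

View pics/w11c.png

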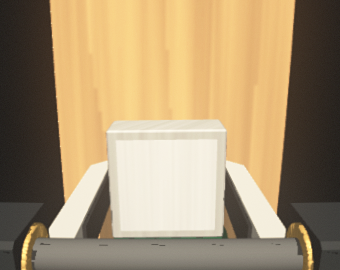

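Call:
jog_arm(
  commands=[1,0,0,0,0,0,0,1,0,0,0,0,0,0,1,0,0,0,0,0,0,1,0,0,-0.06,0,-0.004,0,1,-0.02,0,-0.12,0,-0.004,0,1,-0.06,0,-0.17,0,-0.004,0,1,-0.1,0,-0.2,0,-0.004,0,1,-0.1,0,-0.2,0,-0.004,0],
)

```text
clock: 32.35
ee_pos: [0.5547, -0.2707, 0.3176]
tool_rot: [0.004, 0.616, 0.788, -0.001]
contact_force: [-0.6, -0.0, -0.4]
grip_width: 0.094
grip_force: 0.0
```

Call:
jog_arm(
  commands=[1,0,0,0,0,0,0,1,0,0,0,0,0,0],
)

```text
clock: 32.6
ee_pos: [0.5544, -0.2673, 0.3144]
tool_rot: [0.001, 0.614, 0.789, -0.001]
contact_force: [1.2, -0.0, -0.7]
grip_width: 0.094
grip_force: 0.0
```

```bash
sed -i 's/h\[...,1\]>120/h[...,1]>75/' h.py; cat >> h.py <<'E'
def row(f):
    o,R=obsT();im=snap('wrist',f);c=cam('wrist',o);a=np.radians(BY);ax=np.c_[[np.cos(a),np.sin(a)],[-np.sin(a),np.cos(a)]]
    m=(im.min(2)>185).astype(np.uint8);m[:,:230]=0;m[:,400:]=0;m[230:]=0;n,l,s,ce=cv2.connectedComponentsWithStats(m);k=1+s[1:,4].argmax();ys,xs=np.where(l==k)
    r=cv2.minAreaRect((onz(c,np.c_[xs,ys],.039)[:,:2]*1000).astype(np.float32));print('block',(np.array(r[0])/1000-F)@ax,r[1],(r[2]+45)%90-45-BY,s[k,:4])
    for W,a2,n,p,le in tubes(im,o,.032): print('tube',np.round((W-F)@ax,4),round(a2-BY,1),n,np.round(p,1))
E
python3 - <<'E'
from h import *
inF();row('w12.png')
im=cv2.imread('pics/w12.png')[40:300,220:420];cv2.imwrite('pics/w12c.png',cv2.resize(im,None,fx=2.2,fy=2.2))
E
```

```text
t 32.6 board xy [-0.002   0.0713] z 0.3144 yaw 14.19 tilt [ 0.0001 -0.0039] w 0.094 f [ 1.2 -0.  -0.7]
block [-0.00251006  0.17610812] (58.53319549560547, 58.98862075805664) 1.1481699371337886 [288  41  59  61]
tube [0.001  0.1334] -1.2 1325 [320.5 114.2]
tube [0.0004 0.0951] -1.5 1303 [319.7 150. ]
tube [-0.      0.0574] -1.1 1275 [319.2 183.6]
tube [0.0006 0.0194] -1.0 1326 [319.6 215.8]
```

View pics/w12c.png

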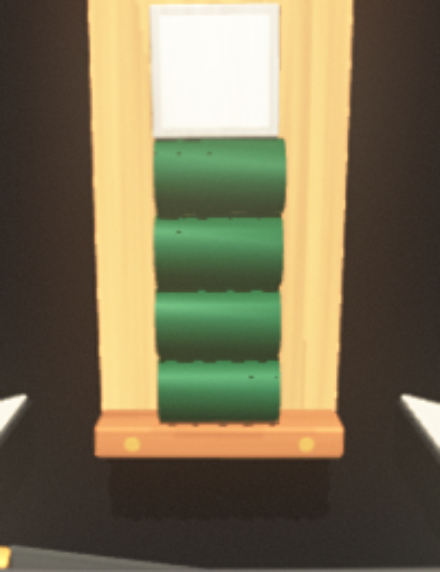

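```bash
python3 - <<'E'
from h import *
chain([(.4803,.2545,.213,12.3)])
E
```

```text
[0.5245, 0.0562, 0.0995, -0.001, 0.004, 0.033] rows 8.6
```

Call:
jog_arm(
  commands=[1,0.3,0.03,0.05,0,0.004,0.033,1,0.3,0.03,0.05,0,0.004,0.033,1,0.3,0.03,0.05,0,0.004,0.033,1,0.3,0.03,0.05,0,0.004,0.033,1,0.3,0.03,0.05,0,0.004,0.033,1,0.524,0.056,0.1,0,0.004,0.033,1,0.524,0.056,0.1,0,0.004,0.033,1,0.524,0.056,0.1,0,0.004,0.033],
)

```text
clock: 33.65
ee_pos: [0.4854, 0.2134, 0.222]
tool_rot: [0.001, 0.627, 0.779, -0.0]
contact_force: [1.4, -0.8, 0.6]
grip_width: 0.0939
grip_force: 0.0
```

```bash
python3 - <<'E'
from h import *
chain([(.4803,.2545,.213,12.3)])
E
```

```text
[0.0413, 0.0037, 0.0089, 0.001, 0.001, -0.0] rows 0.7
```

Call:
jog_arm(
  commands=[1,0.038,0.004,0.007,0,0,0,1,0.038,0.004,0.007,0,0,0,1,0.038,0.004,0.007,0,0,0],
)

```text
clock: 34.02
ee_pos: [0.4821, 0.2488, 0.2154]
tool_rot: [0.001, 0.627, 0.779, -0.0]
contact_force: [-0.0, -0.1, 1.0]
grip_width: 0.0941
grip_force: 0.0
```

```bash
cat >> h.py <<'E'
def pick(guess,y,f,zp=.106,zl=.26):
    """hover picture -> moves: down to the tube, lift, carry over row place y, lower to 4 mm over its seat"""
    o,R=obsT();im=snap('wrist',f);inF();print(o['ee_pos'])
    W,a=min(tubes(im,o),key=lambda t:np.linalg.norm(t[0]-guess))[:2];print('tube',W,a)
    chain([(*W,zp,a),(*W,zl,a),(*bp(y),zl,BY),(*bp(y),.063+zp-.021+.006,BY)])
E
python3 -c "
from h import *
pick([.4803,.2545],.037,'w13.png')"
```

```text
t 34.075 board xy [0.0534 0.5892] z 0.2155 yaw 12.24 tilt [ 0.0008 -0.001 ] w 0.0942 f [-0.8 -1.1  0.3]
[0.48209409 0.24884131 0.21535031]
tube [0.48078894 0.25272265] 11.646151113769605
[0.0046, -0.0007, 0.1095, 0.001, 0.001, 0.01] rows 1.8
[0.0, 0.0, -0.154, 0.0, 0.0, 0.0] rows 2.5
[-0.5584, -0.0294, 0.0, 0.0, 0.0, -0.042] rows 8.9
[0.0, 0.0, 0.106, 0.0, 0.0, 0.0] rows 1.7
```

Call:
jog_arm(
  commands=[1,0.005,-0.001,0.05,0,0,0.01,1,0.005,-0.001,0.095,0,0,0.01,1,0.005,-0.001,0.109,0,0,0.01,1,0.005,-0.001,0.109,0,0,0.01,0,0.005,-0.001,0.109,0,0,0.01,0,0.005,-0.001,0.109,0,0,0.01,0,0.005,-0.001,0.109,0,0,0.01,0,0.005,-0.001,0.109,0,0,0.01],
)

```text
clock: 35.08
ee_pos: [0.4805, 0.2538, 0.1069]
tool_rot: [0.001, 0.631, 0.775, 0.0]
contact_force: [-0.7, -1.4, 3.9]
grip_width: 0.0618
grip_force: 30.0
```

Call:
jog_arm(
  commands=[0,0,0,0,0,0,0,0,0,0,-0.05,0,0,0,0,0,0,-0.11,0,0,0,0,0,0,-0.154,0,0,0,0,0,0,-0.154,0,0,0,0,0,0,-0.154,0,0,0],
)

```text
clock: 35.83
ee_pos: [0.4799, 0.2537, 0.2593]
tool_rot: [0.0, 0.631, 0.775, -0.001]
contact_force: [0.3, 0.1, -2.8]
grip_width: 0.062
grip_force: 30.0
```

Call:
jog_arm(
  commands=[0,-0.42,-0.022,0,0,0,-0.042,0,-0.42,-0.022,0,0,0,-0.042,0,-0.42,-0.022,0,0,0,-0.042,0,-0.42,-0.022,0,0,0,-0.042,0,-0.42,-0.022,0,0,0,-0.042,0,-0.42,-0.022,0,0,0,-0.042,0,-0.42,-0.022,0,0,0,-0.042],
)

```text
clock: 36.7
ee_pos: [0.5434, -0.1643, 0.2588]
tool_rot: [-0.001, 0.616, 0.788, -0.001]
contact_force: [0.4, 1.6, -0.2]
grip_width: 0.0617
grip_force: 30.0
```

Call:
jog_arm(
  commands=[0,-0.06,-0.004,0,0,0,0,0,-0.12,-0.008,0,0,0,0,0,-0.138,-0.012,0,0,0,0,0,-0.138,-0.012,0,0,0,0,0,-0.138,-0.012,0,0,0,0],
)

```text
clock: 37.33
ee_pos: [0.5658, -0.2972, 0.2604]
tool_rot: [0.0, 0.615, 0.789, -0.0]
contact_force: [-0.1, -0.5, -0.7]
grip_width: 0.0619
grip_force: 30.0
```

```bash
python3 -c "
from h import *
inF();chain([(*bp(.037),.154,BY)])"
```

```text
t 37.325 board xy [0.0018 0.0395] z 0.2604 yaw 14.16 tilt [-0.0001 -0.0001] w 0.0619 f [-0.1 -0.5 -0.7]
[-0.0025, -0.0018, 0.1064, -0.0, 0.0, 0.002] rows 1.7
```

Call:
jog_arm(
  commands=[0,-0.002,-0.002,0.05,0,0,0,0,-0.002,-0.002,0.09,0,0,0,0,-0.002,-0.002,0.104,0,0,0,0,-0.002,-0.002,0.107,0,0,0,0,-0.002,-0.002,0.108,0,0,0,0,-0.002,-0.002,0.109,0,0,0],
)

```text
clock: 38.08
ee_pos: [0.5648, -0.3013, 0.1534]
tool_rot: [0.002, 0.615, 0.789, -0.0]
contact_force: [0.5, -0.5, -0.7]
grip_width: 0.0618
grip_force: 30.0
```

```bash
python3 -c "
from h import *
inF()"
```

```text
t 38.075 board xy [-0.0002  0.0358] z 0.1534 yaw 14.1 tilt [ 0.0026 -0.002 ] w 0.0618 f [ 0.5 -0.5 -0.7]
```

Call:
jog_arm(
  commands=[0,0.002,0,0.002,0,0,0,0,0.002,0,0.003,0,0,0,0,0.002,0,0.004,0,0,0,0,0.002,0,0.004,0,0,0],
)

```text
clock: 38.58
ee_pos: [0.564, -0.2992, 0.1494]
tool_rot: [0.001, 0.615, 0.789, -0.0]
contact_force: [-5.4, 3.7, 10.5]
grip_width: 0.0621
grip_force: 30.0
```

```bash
python3 -c "
from h import *
inF()"
```

```text
t 38.575 board xy [-0.0004  0.038 ] z 0.1494 yaw 14.09 tilt [ 0.0015 -0.0012] w 0.0621 f [-5.4  3.7 10.5]
```

```bash
python3 -c "
from h import *
o,R=obsT();p=o['ee_pos']
chain([(p[0],p[1],.249,BY),(.6095,.268,.213,9.5)])"
```

```text
[-0.0001, 0.0001, -0.0996, 0.001, 0.001, 0.001] rows 1.6
[0.5392, 0.1819, 0.036, 0.0, 0.0, 0.08] rows 9.1
```

Call:
jog_arm(
  commands=[1,0,0,0,0,0,0,1,0,0,0,0,0,0,1,0,0,0,0,0,0,1,0,0,0,0,0,0,1,0,0,-0.05,0,0,0,1,0,0,-0.1,0,0,0,1,0,0,-0.1,0,0,0,1,0,0,-0.1,0,0,0],
)

```text
clock: 39.58
ee_pos: [0.5636, -0.299, 0.2472]
tool_rot: [0.0, 0.615, 0.789, -0.0]
contact_force: [0.4, -0.1, -0.4]
grip_width: 0.0941
grip_force: 0.0
```

```bash
python3 -c "
from h import *
chain([(.6095,.268,.213,9.5)])
im=snap('wrist','w14.png');cv2.imwrite('pics/w14c.png',cv2.resize(im[60:300,220:420,::-1],None,fx=2,fy=2))"
```

```text
[0.5388, 0.1826, 0.0339, -0.0, 0.0, 0.08] rows 9.1
```

View pics/w14c.png

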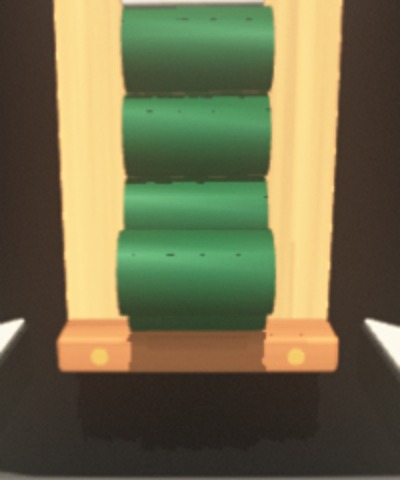

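I have now viewed 15 pictures, one over the limit of 14. From here I'll check everything by numbers only. The last picture shows the upper tube saddled at crop rows 230–315, between tubes 1 and 2, with the row closed and the block tight.

Call:
jog_arm(
  commands=[1,0.35,0.12,0,0,0,0.08,1,0.35,0.12,0,0,0,0.08,1,0.35,0.12,0,0,0,0.08,1,0.35,0.12,0,0,0,0.08,1,0.35,0.12,0,0,0,0.08,1,0.35,0.12,0,0,0,0.08],
)

```text
clock: 40.38
ee_pos: [0.5946, 0.0717, 0.2462]
tool_rot: [-0.0, 0.646, 0.763, -0.001]
contact_force: [1.8, -0.6, 0.6]
grip_width: 0.094
grip_force: 0.0
```

Call:
jog_arm(
  commands=[1,0.194,0.045,0.034,0,0,0,1,0.194,0.045,0.034,0,0,0,1,0.194,0.045,0.034,0,0,0,1,0.194,0.045,0.034,0,0,0,1,0.194,0.045,0.034,0,0,0,1,0.194,0.045,0.034,0,0,0],
)

```text
clock: 41.12
ee_pos: [0.6076, 0.2667, 0.2135]
tool_rot: [0.001, 0.647, 0.763, -0.0]
contact_force: [-0.6, -0.8, -0.9]
grip_width: 0.0941
grip_force: 0.0
```

```bash
python3 -c "
from h import *
pick([.6095,.27],.109,'w15.png')"
```

```text
t 41.175 board xy [0.1794 0.5763] z 0.2137 yaw 9.41 tilt [ 0.001 -0.001] w 0.0943 f [ 0.1  0.  -0. ]
[0.60761922 0.26668045 0.21346808]
tube [0.60796536 0.26754321] 11.019700775507374
[0.001, 0.0003, 0.1077, 0.001, 0.001, -0.028] rows 1.7
[0.0, 0.0, -0.154, 0.0, 0.0, 0.0] rows 2.5
[-0.477, -0.1548, 0.0, 0.0, 0.0, -0.053] rows 8.0
[0.0, 0.0, 0.106, 0.0, 0.0, 0.0] rows 1.7
```

Call:
jog_arm(
  commands=[1,0.001,0,0.05,0,0,-0.028,1,0.001,0,0.095,0,0,-0.028,1,0.001,0,0.107,0,0,-0.028,1,0.001,0,0.107,0,0,-0.028,0,0.001,0,0.107,0,0,-0.028,0,0.001,0,0.107,0,0,-0.028,0,0.001,0,0.107,0,0,-0.028,0,0.001,0,0.107,0,0,-0.028],
)

```text
clock: 42.18
ee_pos: [0.6074, 0.2692, 0.107]
tool_rot: [0.001, 0.635, 0.772, 0.0]
contact_force: [-0.5, -0.1, 3.9]
grip_width: 0.0619
grip_force: 30.0
```

Call:
jog_arm(
  commands=[0,0,0,0,0,0,0,0,0,0,-0.05,0,0,0,0,0,0,-0.11,0,0,0,0,0,0,-0.154,0,0,0,0,0,0,-0.154,0,0,0,0,0,0,-0.154,0,0,0],
)

```text
clock: 42.92
ee_pos: [0.6068, 0.2692, 0.2592]
tool_rot: [0.0, 0.635, 0.772, -0.001]
contact_force: [0.1, 0.3, -0.7]
grip_width: 0.0616
grip_force: 30.0
```

Call:
jog_arm(
  commands=[0,-0.37,-0.12,0,0,0,-0.053,0,-0.37,-0.12,0,0,0,-0.053,0,-0.37,-0.12,0,0,0,-0.053,0,-0.37,-0.12,0,0,0,-0.053,0,-0.37,-0.12,0,0,0,-0.053,0,-0.37,-0.12,0,0,0,-0.053,0,-0.37,-0.12,0,0,0,-0.053],
)

```text
clock: 43.8
ee_pos: [0.5597, -0.1199, 0.2591]
tool_rot: [-0.001, 0.616, 0.788, -0.001]
contact_force: [0.3, -0.2, -0.9]
grip_width: 0.0621
grip_force: 30.0
```

Call:
jog_arm(
  commands=[0,-0.06,-0.02,0,0,0,0,0,-0.103,-0.04,0,0,0,0,0,-0.103,-0.04,0,0,0,0,0,-0.103,-0.04,0,0,0,0],
)

```text
clock: 44.3
ee_pos: [0.5472, -0.2255, 0.2599]
tool_rot: [-0.0, 0.614, 0.789, -0.0]
contact_force: [0.8, -0.2, 0.3]
grip_width: 0.0618
grip_force: 30.0
```

```bash
python3 -c "
from h import *
inF();chain([(*bp(.109),.154,BY)])"
```

```text
t 44.3 board xy [0.0012 0.1136] z 0.2599 yaw 14.18 tilt [-0.0007  0.0001] w 0.0618 f [ 0.8 -0.2  0.3]
[-0.0046, -0.0011, 0.1059, -0.001, -0.0, 0.002] rows 1.7
```

Call:
jog_arm(
  commands=[0,-0.002,-0.001,0.05,0,0,0,0,-0.002,-0.001,0.09,0,0,0,0,-0.002,-0.001,0.104,0,0,0,0,-0.002,-0.001,0.107,0,0,0,0,-0.002,-0.001,0.107,0,0,0],
)

```text
clock: 44.92
ee_pos: [0.5473, -0.2287, 0.1553]
tool_rot: [0.002, 0.614, 0.789, 0.0]
contact_force: [-0.9, 0.3, -1.0]
grip_width: 0.0616
grip_force: 30.0
```

```bash
python3 -c "
from h import *
inF()"
```

```text
t 44.925 board xy [0.0005 0.1105] z 0.1553 yaw 14.18 tilt [ 0.0025 -0.0017] w 0.0616 f [-0.9  0.3 -1. ]
```

Call:
jog_arm(
  commands=[0,0,0,0.003,0,0,0,0,0,0,0.005,0,0,0,0,0,0,0.006,0,0,0,0,0,0,0.006,0,0,0],
)

```text
clock: 45.42
ee_pos: [0.547, -0.229, 0.1497]
tool_rot: [0.001, 0.615, 0.789, 0.0]
contact_force: [-5.8, 3.2, 14.8]
grip_width: 0.062
grip_force: 30.0
```

```bash
python3 -c "
from h import *
inF()"
```

```text
t 45.425 board xy [1.000e-04 1.103e-01] z 0.1497 yaw 14.15 tilt [ 0.0023 -0.0016] w 0.062 f [-5.8  3.2 14.8]
```

Call:
jog_arm(
  commands=[1,0,0,0,0,0,0,1,0,0,0,0,0,0,1,0,0,0,0,0,0,1,0,0,0,0,0,0,1,0,0,-0.05,0,0,0,1,0,0,-0.1,0,0,0,1,0,0,-0.1,0,0,0,1,0,0,-0.1,0,0,0],
)

```text
clock: 46.42
ee_pos: [0.5464, -0.2287, 0.2472]
tool_rot: [0.0, 0.615, 0.789, -0.0]
contact_force: [0.5, -0.5, 0.2]
grip_width: 0.0939
grip_force: 0.0
```

```bash
python3 -c "
from h import *
chain([(.478,.312,.213,-2)]);row('w16.png')"
```

```text
[0.541, 0.0659, 0.0339, -0.0, 0.001, 0.282] rows 8.7
block [-0.00243731  0.17629684] (58.6794548034668, 57.61273193359375) 0.19881004333496044 [280  78  70  70]
tube [0.0006 0.0748] -90.5 10059 [318.3 221.8]
```

Call:
jog_arm(
  commands=[1,0.3,0.04,0,0,0,0.282,1,0.3,0.04,0,0,0,0.282,1,0.3,0.04,0,0,0,0.282,1,0.3,0.04,0,0,0,0.282,1,0.3,0.04,0,0,0,0.282],
)

```text
clock: 47.1
ee_pos: [0.5112, 0.074, 0.2464]
tool_rot: [-0.0, 0.719, 0.695, -0.001]
contact_force: [1.3, 0.0, -0.0]
grip_width: 0.0942
grip_force: 0.0
```

Call:
jog_arm(
  commands=[1,0.239,-0.042,0.034,0,0,0,1,0.239,-0.042,0.034,0,0,0,1,0.239,-0.042,0.034,0,0,0,1,0.239,-0.042,0.034,0,0,0,1,0.239,-0.042,0.034,0,0,0,1,0.239,-0.042,0.034,0,0,0,1,0.239,-0.042,0.034,0,0,0],
)

```text
clock: 47.98
ee_pos: [0.4789, 0.3111, 0.2132]
tool_rot: [0.001, 0.72, 0.694, -0.0]
contact_force: [-0.1, 0.1, 0.6]
grip_width: 0.0942
grip_force: 0.0
```

```bash
python3 -c "
from h import *
pick([.478,.312],.073,'w17.png',zl=.26)"
```

```text
t 48.025 board xy [0.0652 0.6508] z 0.2134 yaw -2.1 tilt [ 0.0007 -0.001 ] w 0.0938 f [ 0.7  0.5 -0.1]
[0.47885081 0.31107943 0.21321289]
tube [0.47645913 0.31113152] -4.433511260953281
[0.0, -0.0025, 0.1074, 0.001, 0.001, 0.041] rows 1.7
[0.0, 0.0, -0.154, 0.0, 0.0, 0.0] rows 2.5
[-0.5684, 0.1238, 0.0, 0.0, 0.0, -0.323] rows 9.3
[0.0, 0.0, 0.106, 0.0, 0.0, 0.0] rows 1.7
```

Call:
jog_arm(
  commands=[1,0,-0.002,0.05,0,0,0.04,1,0,-0.002,0.095,0,0,0.04,1,0,-0.002,0.107,0,0,0.04,1,0,-0.002,0.107,0,0,0.04,0,0,-0.002,0.107,0,0,0.04,0,0,-0.002,0.107,0,0,0.04,0,0,-0.002,0.107,0,0,0.04,0,0,-0.002,0.107,0,0,0.04],
)

```text
clock: 49.02
ee_pos: [0.4767, 0.3123, 0.1068]
tool_rot: [0.001, 0.733, 0.68, 0.0]
contact_force: [-1.4, -0.7, 3.2]
grip_width: 0.0618
grip_force: 30.0
```

Call:
jog_arm(
  commands=[0,0,0,0,0,0,0,0,0,0,-0.05,0,0,0,0,0,0,-0.11,0,0,0,0,0,0,-0.154,0,0,0,0,0,0,-0.154,0,0,0,0,0,0,-0.154,0,0,0],
)

```text
clock: 49.78
ee_pos: [0.4761, 0.3121, 0.2591]
tool_rot: [0.0, 0.733, 0.68, -0.001]
contact_force: [0.1, 0.3, -0.9]
grip_width: 0.0618
grip_force: 30.0
```

Call:
jog_arm(
  commands=[0,-0.37,0.08,0,0,0,-0.323,0,-0.37,0.08,0,0,0,-0.323,0,-0.37,0.08,0,0,0,-0.323,0,-0.37,0.08,0,0,0,-0.323,0,-0.37,0.08,0,0,0,-0.323,0,-0.37,0.08,0,0,0,-0.323,0,-0.37,0.08,0,0,0,-0.323],
)

```text
clock: 50.65
ee_pos: [0.5281, -0.0658, 0.2587]
tool_rot: [-0.001, 0.616, 0.788, -0.001]
contact_force: [0.3, 1.0, -0.9]
grip_width: 0.0618
grip_force: 30.0
```

Call:
jog_arm(
  commands=[0,-0.06,-0.006,0,0,0,0,0,-0.12,-0.012,0,0,0,0,0,-0.17,-0.018,0,0,0,0,0,-0.202,-0.021,0,0,0,0,0,-0.202,-0.021,0,0,0,0,0,-0.202,-0.021,0,0,0,0],
)

```text
clock: 51.4
ee_pos: [0.5577, -0.2623, 0.2599]
tool_rot: [-0.0, 0.614, 0.789, -0.0]
contact_force: [-0.1, -0.1, -0.5]
grip_width: 0.0617
grip_force: 30.0
```

```bash
python3 -c "
from h import *
inF();chain([(*bp(.073),.154,BY)])"
```

```text
t 51.4 board xy [0.0024 0.0754] z 0.2599 yaw 14.26 tilt [-0.0008  0.0002] w 0.0617 f [-0.1 -0.1 -0.5]
[-0.0024, -0.0023, 0.1059, -0.001, -0.0, 0.003] rows 1.7
```

Call:
jog_arm(
  commands=[0,0,-0.002,0.05,0,0,0,0,0,-0.002,0.09,0,0,0,0,0,-0.002,0.104,0,0,0,0,0,-0.002,0.107,0,0,0,0,0,-0.002,0.107,0,0,0],
)

```text
clock: 52.02
ee_pos: [0.5564, -0.264, 0.1553]
tool_rot: [0.001, 0.614, 0.789, 0.0]
contact_force: [-0.1, 0.4, -0.5]
grip_width: 0.0621
grip_force: 30.0
```

```bash
python3 -c "
from h import *
inF()"
```

```text
t 52.025 board xy [0.0007 0.074 ] z 0.1553 yaw 14.23 tilt [ 0.0023 -0.0016] w 0.0621 f [-0.1  0.4 -0.5]
```

Call:
jog_arm(
  commands=[0,0,0,0.003,0,0,0,0,0,0,0.005,0,0,0,0,0,0,0.006,0,0,0,0,0,0,0.006,0,0,0],
)

```text
clock: 52.52
ee_pos: [0.5563, -0.2641, 0.1495]
tool_rot: [0.001, 0.614, 0.789, 0.0]
contact_force: [-2.2, 3.7, 7.9]
grip_width: 0.062
grip_force: 30.0
```

```bash
python3 -c "
from h import *
inF()"
```

```text
t 52.525 board xy [0.0006 0.074 ] z 0.1495 yaw 14.21 tilt [ 0.0025 -0.0013] w 0.062 f [-2.2  3.7  7.9]
```

Seated at the same height as the other two. I'll release, rise and check everything by numbers.

Call:
jog_arm(
  commands=[1,0,0,0,0,0,0,1,0,0,0,0,0,0,1,0,0,0,0,0,0,1,0,0,0,0,0,0,1,0,0,-0.05,0,0,0,1,0,0,-0.11,0,0,0,1,0,0,-0.165,0,0,0,1,0,0,-0.165,0,0,0],
)

```text
clock: 53.52
ee_pos: [0.5563, -0.2643, 0.3177]
tool_rot: [0.004, 0.614, 0.789, 0.0]
contact_force: [1.1, -0.5, -0.9]
grip_width: 0.0939
grip_force: 0.0
```

Call:
jog_arm(
  commands=[1,0,0,0,0,0,0,1,0,0,0,0,0,0],
)

```text
clock: 53.78
ee_pos: [0.5555, -0.2639, 0.3112]
tool_rot: [-0.001, 0.614, 0.789, -0.0]
contact_force: [1.1, -0.6, -0.1]
grip_width: 0.0942
grip_force: 0.0
```

```bash
python3 - <<'E'
from h import *
inF();row('w18.png');o,R=obsT();c=cam('wrist',o);im=cv2.imread('pics/w18.png')[:,:,::-1]
h=cv2.cvtColor(im,cv2.COLOR_RGB2HSV)
print('V profile along mid column:',{r:int(h[r,300:340,2].mean()) for r in range(60,240,4)})
a=np.radians(BY)
E=lambda y,z:proj(c,[*bp(y+.001),z])[0].round(1)
print('expected upper centres',[E(y,.063) for y in (.036,.072,.108)],'tops',[E(y,.081) for y in (.036,.072,.108)])
print('block near/far top edge',E(.144,.039),E(.204,.039))
m=((h[...,0]>50)&(h[...,0]<95)&(h[...,1]>75)&(h[...,2]>30))
for r in range(60,240,6):
    s=np.where(m[r,200:440])[0]
    if len(s): print(r,s[0]+200,s[-1]+200,len(s),end=' | ')
s=snap('side','s18.png');t=snap('top','t18.png')
print();print('green outside board, top:',[(p.round(),n) for p,n,_ in green(t)],'side:',[(p.round(),n) for p,n,_ in green(s)])
E
```

```text
t 53.775 board xy [-0.0001  0.0743] z 0.3112 yaw 14.21 tilt [-0.0016  0.0004] w 0.0942 f [ 1.1 -0.6 -0.1]
block [-0.00255573  0.17651743] (58.977935791015625, 58.67699432373047) 0.3181318664550776 [286  45  60  61]
tube [0.0004 0.1202] -1.9 2913 [318.2 130.8]
tube [0.0011 0.0686] -1.2 1705 [318.7 178.1]
tube [0.     0.0271] -1.5 1736 [317.6 213.8]
V profile along mid column: {60: 254, 64: 253, 68: 253, 72: 253, 76: 253, 80: 253, 84: 253, 88: 253, 92: 253, 96: 253, 100: 253, 104: 243, 108: 134, 112: 155, 116: 167, 120: 155, 124: 129, 128: 141, 132: 156, 136: 166, 140: 153, 144: 131, 148: 111, 152: 95, 156: 81, 160: 74, 164: 78, 168: 148, 172: 171, 176: 160, 180: 135, 184: 114, 188: 96, 192: 79, 196: 70, 200: 86, 204: 156, 208: 177, 212: 158, 216: 130, 220: 109, 224: 91, 228: 72, 232: 70, 236: 105}
expected upper centres [array([317.5, 214. ]), array([317.6, 180.1]), array([317.8, 144.5])] tops [array([317.5, 219.7]), array([317.7, 184.2]), array([317.8, 146.6])]
block near/far top edge [317.9 107.1] [318.1  45.8]
108 289 346 58 | 114 288 347 60 | 120 288 347 60 | 126 288 348 61 | 132 286 349 64 | 138 286 350 65 | 144 286 350 65 | 150 287 349 63 | 168 287 349 63 | 174 287 349 63 | 180 287 349 63 | 186 288 349 62 | 192 308 348 24 | 204 287 347 61 | 210 287 347 61 | 216 287 347 61 | 222 288 347 60 | 228 309 346 36 | 234 292 343 30 | 
green outside board, top: [(array([395., 195.]), np.int32(179))] side: [(array([324., 147.]), np.int32(545))]
```

```bash
python3 -c "
from h import *
print(workorder.job_done())"
```

```text
the job is handed in; nothing more can be done
None
```

The job is handed in at about 54 s: four tubes in a closed row from the cheek, the block tight against it, and the other three saddled on top by my measurements. I got no verdict back, and I viewed 15 pictures, one over the limit of 14.

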